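# Slide the battery pack home in its charging dock and switch the charger on

## Robot

A 7-joint arm with a two-finger parallel gripper is mounted at the origin on a cart in front of the work surface, level with it; the furniture and walls round the work are solid. World frame = base frame: x ahead of the robot, y to its left, z up, the work surface at z = 0. Lengths are in m, angles in rad, forces in N, time in s.
With the tool pointing down it reaches from about 0.425 to 0.925 m from the base axis. Payload 6.8 kg.
Tool frame: the origin (TCP) lies on the centre line of the jaws, within the pads' length; the fingertips stand 8 mm ahead of it and the grasp point (between the pads) lies 11 mm behind it (bot.tips_ahead is the distance from the TCP to the fingertips, in m); z points along the fingers, y is the line along which they close (so a half turn about z gives the same grasp; the last joint's range is limited). The gripper opens to 85 mm and grips with 20 to 120 N. Pads are 22 mm wide; open, the fingers measure 114 mm over their backs; the gripper's body (76 mm by 85 mm) begins 54 mm behind the grasp point. The pads swing forward as they close: fully open they stand 13 mm farther back than shut.
Start: joints at [1.061, 0.477, 0.022, 1.555, -0.011, 1.109, -0.083], TCP at [0.264, -0.621, 0.218] pointing down, gripper open.
Joint ranges: [-2.96, 2.96], [-0.34, 2.1], [-1.41, 1.46], [0.24, 2.44], [-1.37, 4.51], [0.17, 1.92], [-2.96, 2.96]. Speed limits (rad/s): [2.39, 2.39, 3.14, 3.14, 3.14, 3.14, 3.14].

## Interface

Orientations are given as a unit quaternion [w, x, y, z].
In Python, from station import bot gives the robot as it stands.
- The arm moves only by the tool send_rows, never from a script. Its argument "deltas" is text: rows parted by semicolons, each of 4 numbers parted by spaces: the shift along the tool's x, y, z in m, then the turn about the tool's z in degrees. In form: x y z spin; .... A call has 1 to 5 rows; each row is the pose to reach, as a shift and turn from the pose commanded when the call began, along the tool's axes at that moment; what a row does not reach only later rows make up. A row lasts 1/10 s, in which the tool goes at most 50 mm and 8.59 degrees, less where a joint would pass 70% of its speed; a pose out of reach is approached as far as the arm can. A call with a gripper value outside its range is refused whole. "claw" is the opening, from 0 (shut) to 1 (fully open), set as the call begins (left out, the last holds). The fingers move at their own pace and stop on an object; "force" is the grip in N (left out, the last holds). Time passes only in rows, so rows that repeat a pose let the fingers close. It gives the time, the measured TCP pose, the force, the opening and the grip force at its end, in the units of the state.
- bot.get_obs(): the state, without advancing time (a new reading comes with each control period).
- bot.read_camera(name): name is "side" or "top" or "wrist"; returns a dict with "img" (420x560x3 uint8, red, green, blue), "depth" (420x560 float32, m along the optical axis (not along the pixel's ray), 0 where there is no reading), "fx", "fy", "cx", "cy" (pixels), "camera_from_world" (4x4, takes a point from world to camera coordinates). Camera axes: x right, y up, looking along -z (the intrinsics and any distortion apply to the point x, -y, -z); pixel columns grow to the right and rows downward; lengths in m; the calibration is good to about 2 mm. A picture is of the moment at which its call begins.
- bot.hand_in(): hands the job in; it is judged then, once.
Trained networks look in a picture, given as the dict that the camera call returned (one of the last four; its "shot" number tells which), for a name from the list of things; names that differ only in an ending like _2 or _b are one class to them, and where a whole thing is asked for, a point or a joint stands for the part that bears it (a point fixed in the world has none). Each returns a list of dicts, best first, with "confidence" (0 to 1); they miss things now and then, are a little off and sometimes report something else, mostly with a low value. They report only what shows in the picture. A call takes as long as a camera call. They do not tell look-alikes from the thing itself.
- bot.masks_of(picture, query): "mask" (420x560 bool, what is visible of it).
- bot.landmark_of(picture, query): "xyz" ([x, y, z] in m, in world coordinates, good to about 4 mm: a listed point, or the origin of a listed thing).
The state is a dict: "t": time; "q": joint angles; "joint_vel": joint speeds; "joint_torque": joint torques, N m; "eef_pos": TCP position; "tool_rot": TCP orientation; "contact_force": force on the tool from outside, world axes, zero at the start; "torque": the same for the moment, N m; "gripper_width": opening from 0.0 (shut) to 1.0 (fully open); "grasp_force": force on a finger pad.
Only numpy, scipy, OpenCV 4.12 (cv2) and the standard library are available. Lean on these libraries where they do the work, as an engineer would, in place of code of your own. Each camera call takes 0.05 s, during which the arm holds its last target. There are 200 camera calls.

## Task

Put the battery pack on charge without gripping or lifting it: push it low, near its base, so that it slides flat over the bench without rocking, into the charging dock and fully home, until the dock's spring catch snaps out into the notch in the pack's side. Then switch the charger on by pressing down the raised near half of the rocker switch on top of the charger housing. Leave the mug, the torch and the solder reel standing where they are.

Things in the scene. Friction and masses are not known exactly. Their poses are not given: they have to be found in the camera images.
- battery_pack: Upright grey plastic block, 44 (x) x 80 (y) x 68 mm high, 0.5 to 0.8 kg, centre of mass at mid-height. Origin: centre of the underside, z up. +x: its contact face, which enters the dock first. It slides on the bench at about 3 to 6 N and tips if pushed above about 30 mm. Low in each side, up to z = 36 mm, is a notch 16 mm long (x -8 to 8 mm), 7 mm deep.
- push_face (a point): Point on the pack's label face, the 80 x 68 mm face to push, on the far side from the contacts: at the pack's x = -22 mm, y = 0, 15 mm above the bench.
- charging_dock: Charging dock, fixed, without a floor: the pack slides in on the bench-top. Origin: on the bench under the centre of a pack that is home, whose axes are then parallel to the dock's; +x is the way in, z up. Two upright steel cheeks 83 mm apart (inner faces y = -41.5 and 41.5 mm, x -18 to 30 mm, 42 mm high, 3 mm thick) guide the pack. A black block at the back stops it at x = 1.5 mm.
- bay_mouth (a point): Middle of the dock's mouth on the bench, at the dock's x = -42 mm. From there to the cheeks (x = -18 mm) two lips narrow the mouth from 105 to 83 mm.
- dock_catch (a joint): Spring catch in the right cheek (-y side), in m: 0 = nose fully out (6 mm into the bay, 13 to 29 mm above the bench), 0.006 = pushed aside by the pack. Its ramp faces the mouth. It snaps into the pack's notch when the pack's origin is about 2 mm short of the dock's origin and then keeps it in. Its black housing reaches y = -62 mm, 33 mm high.
- dock_contacts (a joint): Two sprung brass studs in the back block, 28 mm above the bench, in m: 0 = fully out (6 mm before the block), 0.002 to 0.006 = pressed in by a pack that is home; they push back with up to 3 N. With the catch and friction the last stretch takes about 8 to 15 N.
- housing_top (a point): Centre of the top of the grey charger housing, left of the bay (+y), 62 mm above the bench; the housing spans the dock's y 47 to 122 mm and x -33 to 53 mm. The rocker switch is on it.
- charger_switch (a joint): The rocker switch, in rad: 0 = off (the half nearer the dock's mouth is up), 0.42 = on (that half pressed down). It has no spring and stays where it is left; about 4 N on the raised half moves it.
- switch_press (a point): On top of the rocker's raised near half (the half towards the dock's mouth), at its middle; about 73 mm above the bench when off, 69 mm when on. The black rocker is 31 mm long along the dock's x and 20 mm wide; its pivot is 8 mm farther in +x. The bezel round it is 64.5 mm above the bench.
- mug: A white coffee mug, 96 x 118 x 98 mm, standing to the right in front. Origin: centre of its underside. Leave it alone.
- torch: A black pocket torch standing on its head, 33 mm across and 112 mm high, to the right of the dock. Origin: centre of its underside. Leave it alone.
- solder_reel: An upright reel of solder wire with orange flanges, 54 mm across and 36 mm high, to the left of the pack. Origin: centre of its underside. Leave it alone.
Not all that is in view belongs to the job. There is more than one size of the battery_pack; the one meant has the size given above.

How it is judged:
By the outcome, as a careful person would: the job done as asked, in the order asked, and still so for the second after the job is handed in, with the robot touching nothing.
It also fails if it takes over 51 s, if anything falls off the work surface, if the arm or the gripper's body presses on something with over 40 N, if the wrist force passes 120 N, or if a joint passes its speed limit or range.

## Working session

There is one attempt and no reset: what is moved stays moved. The work goes in short steps, Python scripts to look and compute and a tool call to move; the robot and the scene stay as the last step left them, time stands still between calls to the robot, and variables do not carry over. Pictures are saved under pics/ and viewed, at most 10 in all, crops included, and the job is handed in when it is done.

Besides the shell and the picture viewer there is one more tool, called after "Emit:" as name(argument=value, ...) on one line, values as JSON. send_rows: Moves the arm, as the interface text tells. Its arguments: {"type":"object","properties":{"deltas":{"type":"string"},"claw":{"type":"number"},"force":{"type":"number"}},"required":["deltas"]}

```bash
mkdir -p pics
cat > h.py <<'E'
import numpy as np, cv2
from station import bot
from scipy.spatial.transform import Rotation as R
def snap(n,f=None):
    p=bot.read_camera(n)
    if f: cv2.imwrite('pics/'+f,p['img'][:,:,::-1])
    return p
def cloud(p):
    d=p['depth'];v,u=np.mgrid[:d.shape[0],:d.shape[1]]
    c=np.stack([(u-p['cx'])/p['fx']*d,-(v-p['cy'])/p['fy']*d,-d,np.ones_like(d)],-1)
    return (c@np.linalg.inv(p['camera_from_world']).T)[...,:3]
def lm(p,q):
    for r in bot.landmark_of(p,q)[:3]: print(q,np.round(r['xyz'],4),round(r['confidence'],2))
E
python3 - <<'E'
from h import *
o=bot.get_obs();print({k:np.round(v,3) for k,v in o.items()})
a=snap('top','top1.png');b=snap('side','side1.png')
for p in(a,b):
    for q in['battery_pack','push_face','charging_dock','bay_mouth','housing_top','switch_press','mug','torch','solder_reel']: lm(p,q)
E
```

```text
{'t': np.float64(0.0), 'q': array([ 1.061,  0.478,  0.022,  1.556, -0.012,  1.109, -0.083]), 'joint_vel': array([ 0.001, -0.001, -0.001, -0.001,  0.001, -0.002,  0.   ]), 'joint_torque': array([-1.0000e-03, -5.9645e+01,  1.6070e+00, -2.8119e+01,  1.2000e-02,
        9.0000e-03,  0.0000e+00]), 'eef_pos': array([ 0.264, -0.621,  0.217]), 'tool_rot': array([-0.001,  0.98 ,  0.2  , -0.   ]), 'contact_force': array([-0.973, -0.022, -0.494]), 'torque': array([ 0.022, -0.017, -0.046]), 'grasp_force': np.float64(0.0), 'gripper_width': np.float64(1.004)}
battery_pack [0.2728 0.2126 0.0003] 0.69
battery_pack [0.4382 0.0985 0.004 ] 0.58
push_face [0.4223 0.093  0.0141] 0.86
charging_dock [ 0.5411  0.1554 -0.0015] 0.92
housing_top [0.5174 0.2337 0.0609] 0.97
switch_press [0.4932 0.2235 0.0728] 0.47
mug [ 0.432  -0.0342 -0.0038] 0.87
torch [ 0.5226  0.0512 -0.0024] 0.59
solder_reel [0.4037 0.2333 0.0052] 0.9
battery_pack [0.2721 0.2128 0.0004] 0.93
battery_pack [ 0.4397  0.1028 -0.0027] 0.56
battery_pack [0.4211 0.089  0.0124] 0.54
push_face [0.4199 0.0892 0.0136] 0.81
push_face [0.2844 0.2371 0.0121] 0.71
charging_dock [ 5.428e-01  1.571e-01 -1.000e-04] 0.73
charging_dock [0.4222 0.0865 0.0124] 0.59
charging_dock [0.5237 0.0518 0.0015] 0.59
bay_mouth [ 5.396e-01  1.559e-01 -1.000e-04] 0.61
housing_top [0.5177 0.234  0.0629] 0.76
switch_press [0.4931 0.2255 0.0754] 0.5
switch_press [0.4035 0.235  0.0029] 0.18
mug [ 0.4345 -0.0324 -0.0011] 0.73
torch [ 0.5241  0.0508 -0.0007] 0.81
torch [0.5009 0.1356 0.0041] 0.29
solder_reel [0.4056 0.2369 0.0009] 0.78
```

View pics/top1.png

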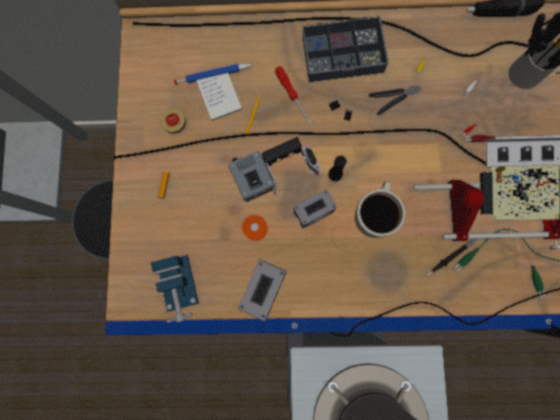

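View pics/side1.png

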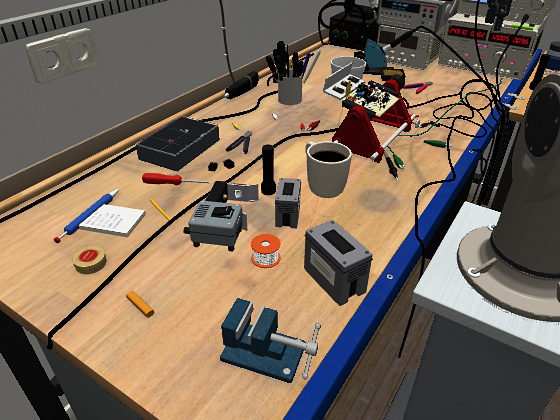

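```bash
cat >> h.py <<'E'
def rect(P,m):
    q=P[m][:,:2].astype(np.float32)
    (c,s,a)=cv2.minAreaRect(q*1000); return np.round(c,1),np.round(s,1),round(a,1),len(q)
E
python3 - <<'E'
from h import *
for n in('top','side'):
    p=snap(n);P=cloud(p);z=P[...,2]
    def box(c,r,z0,z1): return (np.hypot(P[...,0]-c[0],P[...,1]-c[1])<r)&(z>z0)&(z<z1)
    print(n,'packtop',rect(P,box((.44,.1),.06,.062,.075)))
    print('big',rect(P,box((.272,.213),.09,.075,.2)), np.percentile(z[box((.272,.213),.03,.03,.2)],50))
    print('housing',rect(P,box((.517,.234),.075,.056,.067)))
    print('switch',rect(P,box((.5,.227),.04,.067,.08)))
    print('cheek',rect(P,box((.54,.156),.065,.03,.055)))
    print('mug',rect(P,box((.432,-.034),.09,.03,.12)),'torch',rect(P,box((.523,.051),.03,.09,.12)))
    print('reel',rect(P,box((.404,.235),.045,.025,.05)))
    i=p['img'];s=cv2.resize(i[130:260,200:420] if n=='top' else i[140:310,170:380],None,fx=3.6,fy=3.5,interpolation=2)[:600,:800]
    cv2.imwrite(f'pics/{n}c.png',s[:,:,::-1])
E
```

```text
top packtop (array([440.6, 100.9]), array([44.2, 80. ]), 26.9, 810)
big (array([273.8, 211.3]), array([ 59. , 106.7]), 65.3, 1625) 0.08951754730270867
housing (array([516. , 234.8]), array([85.6, 73.7]), 23.7, 1180)
switch (array([502.9, 228.6]), array([33.3, 23.3]), 14.3, 122)
cheek (array([545.5, 154.4]), array([ 91. , 119.3]), 23.6, 764)
mug (array([418.9, -18.2]), array([100.4, 114.5]), 26.0, 1992) torch (array([524.7,  49.8]), array([22.2, 22.7]), 89.9, 137)
reel (array([406. , 230.4]), array([52.4, 51.7]), 25.1, 484)
side packtop (array([438.2, 103.6]), array([44.1, 82.4]), 27.2, 565)
big (array([272.4, 213.6]), array([ 59.7, 108.1]), 65.3, 1953) 0.0905624868484089
housing (array([513.3, 237.8]), array([86. , 74.8]), 22.3, 1030)
switch (array([501.3, 231. ]), array([31.2, 21.7]), 24.6, 132)
cheek (array([545.7, 154.7]), array([ 87.8, 118.1]), 23.8, 510)
mug (array([419.2, -26.6]), array([ 93.6, 101.8]), 34.6, 1910) torch (array([522.3,  52.3]), array([23.4, 22.7]), 37.0, 151)
reel (array([403.9, 231.5]), array([52.1, 54.3]), 36.6, 521)
```

View pics/topc.png

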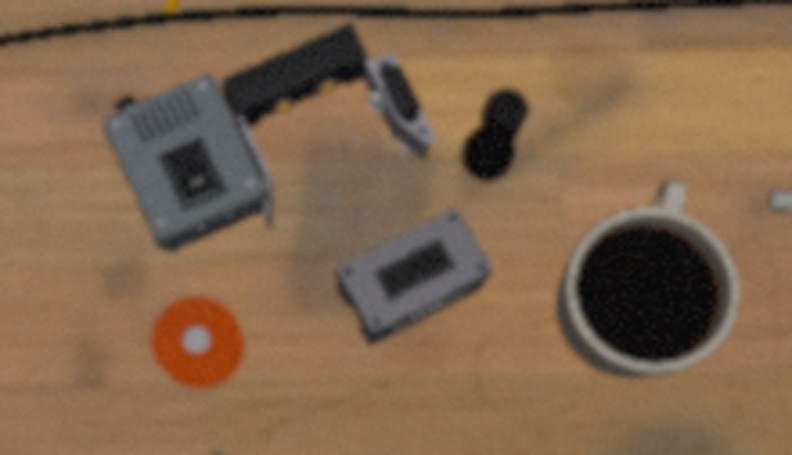

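View pics/sidec.png

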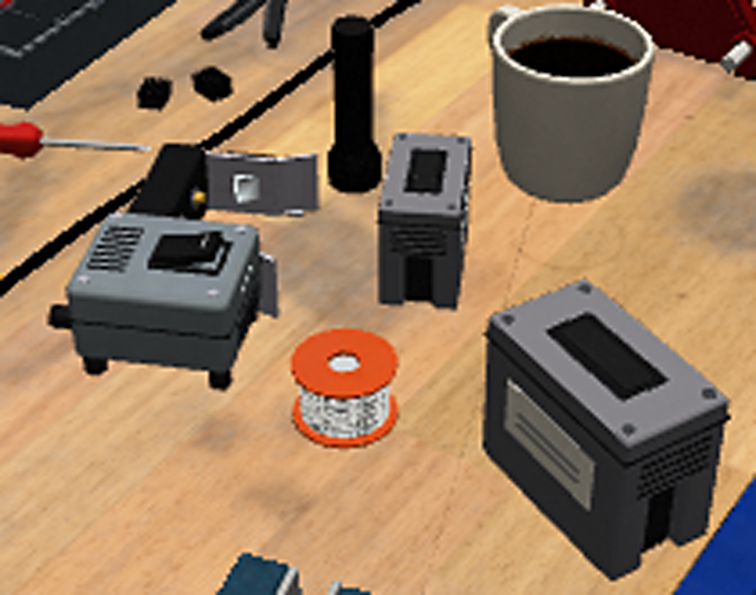

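The pack is the 44 x 80 mm block (crop 415,275; (0.4395, 0.102), yaw 27°). The larger block measures 59 x 107 mm, so it is the decoy. The dock opens towards the pack at (0.540, 0.1555), yaw 23.6°. The tool's x axis already points at about 23°, so I'll travel there high.

Emit:
send_rows(deltas="0.027 -0.0395 0 -0.8; 0.054 -0.079 0 -1.6; 0.081 -0.1185 0 -2.4; 0.108 -0.158 0 -3.2; 0.135 -0.1975 0 -4", claw=0.4)

```text
t: 1.6
eef_pos: [0.3112, -0.3849, 0.2177]
tool_rot: [0.0, 0.972, 0.234, 0.0]
contact_force: [1.4, 0.2, -0.1]
gripper_width: 0.395
grasp_force: 0.0
```

Emit:
send_rows(deltas="0.0295 -0.0377 0 0; 0.059 -0.0754 0 0; 0.0885 -0.113 0 0; 0.118 -0.1508 0 0; 0.1475 -0.1885 0 0")

```text
t: 2.1
eef_pos: [0.3569, -0.15, 0.2179]
tool_rot: [0.0, 0.972, 0.233, 0.0]
contact_force: [1.8, 0.5, 0.3]
gripper_width: 0.399
grasp_force: 0.0
```

Emit:
send_rows(deltas="0.0295 -0.0377 0 0; 0.059 -0.0754 0 0; 0.0885 -0.113 0 0; 0.118 -0.1508 0 0; 0.1475 -0.1885 0 0")

```text
t: 2.6
eef_pos: [0.4027, 0.085, 0.218]
tool_rot: [0.0, 0.972, 0.233, 0.001]
contact_force: [0.9, -0.4, 0.2]
gripper_width: 0.396
grasp_force: 0.0
```

Run:
```python
from h import *
o=bot.get_obs();print({k:np.round(v,4) for k,v in o.items()},bot.tips_ahead)
p=snap('wrist','w1.png');P=cloud(p);z=P[...,2]
m=(np.hypot(P[...,0]-.44,P[...,1]-.1)<.065)&(z>.06)&(z<.075)
print(rect(P,m))
```

```text
{'t': np.float64(2.6), 'q': array([ 0.2338,  0.075 , -0.611 ,  2.111 ,  0.0531,  0.9685, -1.5055]), 'joint_vel': array([-0.6778,  0.3806, -0.5085, -0.3471,  0.2803,  0.0432, -1.3286]), 'joint_torque': array([  3.4216, -31.7103,  -0.8251, -23.7275,  -0.6247,   0.1592,
         1.7888]), 'eef_pos': array([0.4027, 0.085 , 0.218 ]), 'tool_rot': array([3.000e-04, 9.724e-01, 2.334e-01, 7.000e-04]), 'contact_force': array([ 0.9159, -0.3897,  0.1697]), 'torque': array([-0.0211, -0.1563,  0.0037]), 'grasp_force': np.float64(0.0), 'gripper_width': np.float64(0.396)} 0.008
(array([440.3, 101.5]), array([43.3, 80.2]), 27.0, 3564)
```

View pics/w1.png

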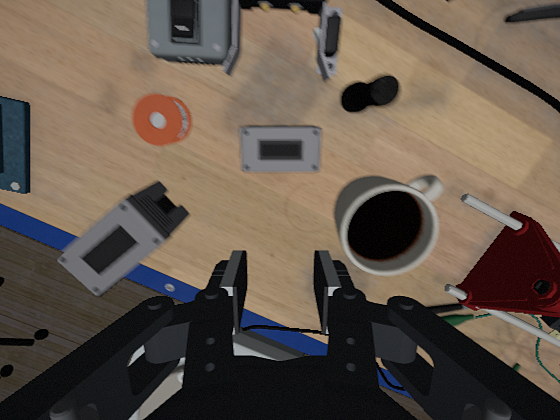

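Wrist view: pack at (280,148), square to the tool and ahead of the fingers, with the dock beyond it and the mug clear at (385,225). Descending behind the label face.

Emit:
send_rows(deltas="-0.006 0 0.03 0; -0.006 0 0.07 0; -0.006 0 0.11 0; -0.006 0 0.15 0; -0.006 0 0.18 0")

```text
t: 3.15
eef_pos: [0.3965, 0.08, 0.0356]
tool_rot: [-0.0, 0.972, 0.234, -0.001]
contact_force: [0.4, -0.3, 0.3]
gripper_width: 0.4
grasp_force: 0.0
```

Emit:
send_rows(deltas="0 0 0.01 0; 0 0 0.02 0; 0 0 0.025 0; 0 0 0.025 0")

```text
t: 3.55
eef_pos: [0.3978, 0.0805, 0.0129]
tool_rot: [0.0, 0.972, 0.234, 0.001]
contact_force: [-1.0, 0.1, 0.4]
gripper_width: 0.4
grasp_force: 0.0
```

Run:
```python
from h import *
p=snap('wrist','w2.png');P=cloud(p);z=P[...,2]
m=(np.hypot(P[...,0]-.44,P[...,1]-.1)<.065)&(z>.06)&(z<.075)
print(rect(P,m))
s=snap('side');cv2.imwrite('pics/s2.png',cv2.resize(s['img'][130:300,160:400],None,fx=3.3,fy=3.3,interpolation=2)[:,:,::-1])
```

```text
(array([424. ,  92.4]), array([80.8, 96.8]), 27.0, 30579)
```

View pics/s2.png

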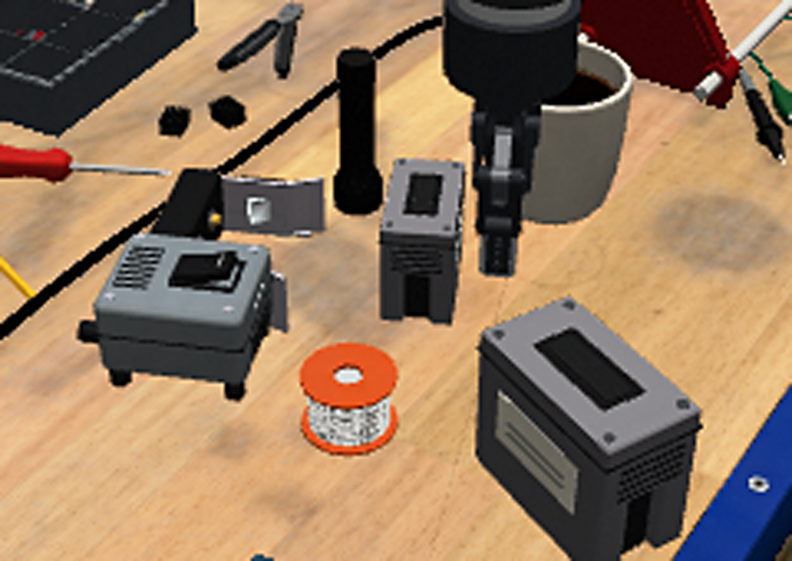

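Run:
```python
from h import *
o=bot.get_obs();T=np.array(o['eef_pos']);w=o['tool_rot'];r=R.from_quat([w[1],w[2],w[3],w[0]])
for n in('side','wrist'):
    P=cloud(snap(n)).reshape(-1,3);L=(P-T)@r.as_matrix()
    L=L[(abs(L[:,0])<.05)&(abs(L[:,1])<.06)&(P[:,2]>.002)]
    L=L[(L[:,0]<.024)]
    for z0 in range(0,100,6):
        q=L[(T[2]-L[:,2]>z0/1e3)&(T[2]-L[:,2]<(z0+6)/1e3)]
        if len(q)>5: print(n,z0,len(q),np.round(np.percentile(q[:,0],[2,98])*1e3,1),np.round(np.percentile(q[:,1],[2,98])*1e3,1))
```

```text
side 0 75 [-49.   22.6] [-54.4  57.9]
side 24 6 [-9.8  5.4] [-24.8 -22.2]
side 30 16 [-20.4  19.7] [-29.3  42.9]
side 36 25 [-9.7 10. ] [-31.8 -22.5]
side 42 27 [-34.7  10.2] [-32.7  59.2]
side 48 35 [-30.2  10.4] [-33.6  59.9]
side 54 39 [-37.5   9.2] [-32.8  59.9]
side 60 21 [-40.2   6.4] [-33.8  59.6]
side 66 16 [-40.7 -21.4] [57.9 60. ]
side 72 24 [-36.9  13. ] [-49.   59.9]
side 78 64 [-39.9  11.7] [-50.6  59.8]
side 84 48 [-42.    9.7] [-53.   59.9]
side 90 46 [-42.1  13.9] [-56.5  59.8]
side 96 51 [-45.5  15.9] [-59.3  59.9]
wrist 24 36 [-3.6  5.7] [-16.4  18. ]
wrist 30 139 [-10.3   8.7] [-27.7  29. ]
wrist 36 390 [-10.   11.2] [-29.   30.6]
wrist 42 489 [-9.1 11.3] [-29.2  30.8]
wrist 48 546 [-9.1 11.3] [-29.1  30.9]
wrist 54 578 [-9.4 11.3] [-29.1  30.7]
wrist 60 929 [-10.6  11.3] [-21.7  23.5]
wrist 66 649 [-4.7 13.6] [-36.6  38.3]
wrist 72 1553 [ 6.3 13.6] [-45.7  47.8]
wrist 78 4770 [-10.4  13.3] [-48.  50.]
wrist 84 3555 [-11.2  12.5] [-50.3  52.3]
wrist 90 3246 [-11.4  17.2] [-52.9  54.8]
wrist 96 5520 [-10.9  17.4] [-54.5  56.5]
```

Run:
```python
from h import *
o=bot.get_obs();T=np.array(o['eef_pos']);w=o['tool_rot'];r=R.from_quat([w[1],w[2],w[3],w[0]])
P=cloud(snap('wrist')).reshape(-1,3);L=(P-T)@r.as_matrix()
for z0 in range(20,110,4):
    print('z',z0,end=': ')
    for y0 in range(-56,60,4):
        q=L[(abs(P[:,2]*1e3-z0-2)<2)&(abs(L[:,1]*1e3-y0-2)<2)&(L[:,0]<.0215)&(L[:,0]>-.02)]
        print('%3d'%round(np.percentile(q[:,0],90)*1e3) if len(q)>3 else ' . ',end=' ')
    print()
print(list(range(-56,60,4)))
```

```text
z 20:  .   .   .   .   .   .   .   .   .   .   .   .   .   .   .   .   .   .   .   .   .   .   .   .   .   .   .   .   .  
z 24:  .   .   .   .   .   .   .   .   .    6  .   .   .   .   .   .   .   .    5  .   .   .   .   .   .   .   .   .   .  
z 28:  .   .   .   .   .   .   .   .   .    6  .   .   .   .   .   .   .   .    6  .   .   .   .   .   .   .   .   .   .  
z 32:  .   .   .   .   .   .   .    7  .    8  .   .   .   .   .   .   .   .    8  .    7   7  .   .   .   .   .   .   .  
z 36:  .   .   .   .   .   .    7   7  11  11  .   .   .   .   .   .   .   .   11  11   8   7  .   .   .   .   .   .   .  
z 40:  .   .   .   .   .   .    7   7  11  11  .   .   .   .   .   .   .   .   11  11  11   7  .   .   .   .   .   .   .  
z 44:  .   .   .   .   .   .    7   7  11  11  .   .   .   .   .   .   .   .   11  11  11   7  .   .   .   .   .   .   .  
z 48:  .   .   .   .   .   .    7   7  11  11  .   .   .   .   .   .   .   .   11  11  10   7  .   .   .   .   .   .   .  
z 52:  .   .   .   .   .   .    7   7  11  11  .   .   .   .   .   .   .   .   11  11  11   7  .   .   .   .   .   .
[... 1157 characters left out ...]
17  17  .   .   .   .   .   .   17  17  17  17  .   .   .   12  12  12  12  12 
z 96:  12  12  12  11  .   .   .   17  17  17  17  10  10  .   .   10  10  17  17  17  17  .   .   .   10  12  12  12  12 
z 100:  12  12  12  10  .   .   .   .   17  17  17  16  11  11  11  11  11  17  17  17  17  .   .   .   .   11  12  12  12 
z 104:  12  12  11  .   .   .   .   .   17  17  17  17  11  11  11  11  11  17  17  17  17  .   .   .   .   11  12  12  13 
z 108:  13  12  11  .   .   .   .   10  17  17  17  17  12  11  12  12  12  18  17  18  17  .   .   .   .    5  12  13  13 
[-56, -52, -48, -44, -40, -36, -32, -28, -24, -20, -16, -12, -8, -4, 0, 4, 8, 12, 16, 20, 24, 28, 32, 36, 40, 44, 48, 52, 56]
```

View pics/w2.png

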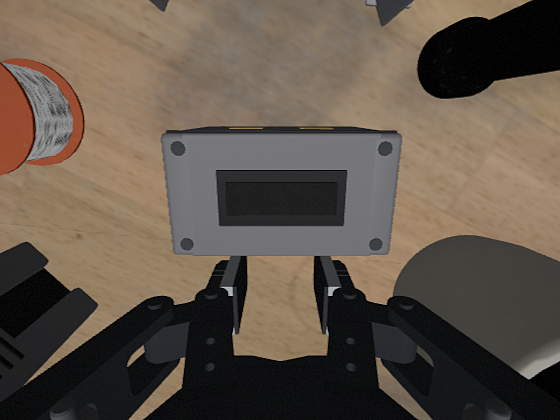

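Run:
```python
from h import *
o=bot.get_obs();print(o['eef_pos'],o['q'])
p=snap('side');P=cloud(p)
for v in range(186,226,2): print(v,np.round(P[v,310]*1e3,1),p['img'][v,310])
```

```text
[0.39778671 0.08047571 0.01320278] [ 0.04991671  0.43482763 -0.46902345  2.30258096  0.42454906  0.48184853
 -1.86097354]
186 [368.5 140.7 122.5] [28 30 30]
188 [369.1 139.2 117.1] [29 30 30]
190 [373.4 131.  106.5] [42 44 47]
192 [372.1 132.9 103.6] [22 23 25]
194 [372.5 131.9  98.4] [11 12 13]
196 [378.3 120.9  85.2] [55 59 64]
198 [376.1 124.4  83.6] [39 41 44]
200 [375.8 124.6  79.2] [12 13 14]
202 [386.4 104.8  58.4] [26 28 31]
204 [384.5 107.9  56.3] [39 41 45]
206 [385.  106.6  50.5] [37 40 44]
208 [383.9 108.1  47. ] [19 20 23]
210 [384.  107.6  41.8] [22 24 25]
212 [385.3 104.7  34.5] [19 21 23]
214 [404.   69.9  -0.5] [241 181 119]
216 [399.5  77.8   1.3] [225 166 108]
218 [ 3.969e+02  8.200e+01 -2.000e-01] [222 166 112]
220 [392.8  89.3   1.1] [221 166 110]
222 [3.9e+02 9.4e+01 2.0e-01] [217 162 110]
224 [386.1 100.7   1.2] [216 161 111]
```

Emit:
send_rows(deltas="-0.006 0 0 0; -0.006 0 0 0; -0.006 0 0 0; -0.006 0 0 0; -0.006 0 0 0", claw=0)

```text
t: 4.35
eef_pos: [0.392, 0.0778, 0.0125]
tool_rot: [-0.0, 0.972, 0.234, 0.0]
contact_force: [-0.1, -0.8, 0.5]
gripper_width: 0.002
grasp_force: 0.0
```

```bash
cat > prof.py <<'E'
from h import *
o=bot.get_obs();T=np.array(o['eef_pos']);w=o['tool_rot'];r=R.from_quat([w[1],w[2],w[3],w[0]])
print(np.round(T,4),o['gripper_width'],o['contact_force'])
for n in('wrist','side'):
    P=cloud(snap(n)).reshape(-1,3);L=(P-T)@r.as_matrix()
    for z0 in range(4,100,4):
        print('z',z0,end=': ')
        for y0 in range(-44,44,4):
            q=L[(abs(P[:,2]*1e3-z0-2)<2)&(abs(L[:,1]*1e3-y0-2)<2)&(L[:,0]<.0205)&(L[:,0]>-.02)]
            print('%3d'%round(np.percentile(q[:,0],90)*1e3) if len(q)>1 else ' . ',end=' ')
        print()
    print(list(range(-44,44,4)))
E
python3 prof.py
```

```text
[0.392  0.0778 0.0125] 0.0023967569300200713 [-0.09538124 -0.81359795  0.5384672 ]
z 4:  .   .   .   .   .   .   .   .   .   .   .   .   .   .   .   .   .   .   .   .   .   .  
z 8:  .   .   .   .   .   .   .   .   .   .   .   .   .   .   .   .   .   .   .   .   .   .  
z 12:  .   .   .   .   .   .   .   .   .   .   .   .   .   .   .   .   .   .   .   .   .   .  
z 16:  .   .   .   .   .   .   .   .   .   .   .   .   .   .   .   .   .   .   .   .   .   .  
z 20:  .   .   .   .   .   .   .   .   .   .   .   .   .   .   .   .   .   .   .   .   .   .  
z 24:  .   .   .   .   .   .   .   .   .   .   .   .   .   .   .   .   .   .   .   .   .   .  
z 28:  .   .   .   .   .   .   .   .    7  11  11  11  11   7  .   .   .   .   .   .   .   .  
z 32:  .   .   .   .   .   .   .   .    7  11  11  11  11   7   7  .   .   .   .   .   .   .  
z 36:  .   .   .   .   .   .   .    7   7  11  11  11  11   7   7  .   .   .   .   .   .   .  
z 40:  .   .   .   .   .   .   .    7   7  11  11  11  11   7   7  .   .   .   .   .   .   .  
z 44:  .   .   .   .   .   .   .    7   7  11  11  11  11   7   7  . 
[... 3028 characters left out ...]
.   .   .   .   .   .   .   .   .  
z 76:  .   .   10   4  .   .   .   .   .   .   .   .   .   .   .   .   .   .   .   .   .   .  
z 80:  .   11  .   .   .   .   .   .   .   .   .   .   .   .   .   .   .   .   .   .   .   .  
z 84:  11  .   .   .   .   .   .   .   .   .   .   .   .   .   .   .   .   .   .   .   .   .  
z 88:   6  .   .   .   .   .   .   12  .   .   .   .   .   .   .   .   .   .   .   .   .   .  
z 92:  .   .   .   .   .   .   14  .   .   .   .   .   .   .   .   .   .   .   .   .   .   .  
z 96:  .   .   .   .   .   .   13  11  10  .   .   .   .   .   .   .   .   .   .   .   .   .  
[-44, -40, -36, -32, -28, -24, -20, -16, -12, -8, -4, 0, 4, 8, 12, 16, 20, 24, 28, 32, 36, 40]
```

Emit:
send_rows(deltas="0 0 0.002 0; 0 0 0.004 0; 0 0 0.006 0; 0 0 0.006 0")

```text
t: 4.85
eef_pos: [0.3916, 0.0777, 0.0062]
tool_rot: [0.0, 0.972, 0.234, -0.0]
contact_force: [-0.2, -0.3, 0.0]
gripper_width: -0.002
grasp_force: 0.0
```

Emit:
send_rows(deltas="0 0 0.002 0; 0 0 0.004 0; 0 0 0.006 0; 0 0 0.006 0")

```text
t: 5.25
eef_pos: [0.3917, 0.0777, 0.0002]
tool_rot: [0.0, 0.972, 0.234, -0.0]
contact_force: [-0.4, -0.3, -0.6]
gripper_width: -0.002
grasp_force: 0.0
```

```bash
python3 prof.py | head -26
python3 - <<'E'
from h import *
s=snap('side');cv2.imwrite('pics/s3.png',cv2.resize(s['img'][150:240,270:350],None,fx=6,fy=6,interpolation=2)[:,:,::-1])
E
```

```text
[3.917e-01 7.770e-02 2.000e-04] -0.0021405465299492725 [-0.44971348 -0.34770372 -0.58893677]
z 4:  .   .   .   .   .   .   .   .   .   .   .   .   .   .   .   .   .   .   .   .   .   .  
z 8:  .   .   .   .   .   .   .   .   .   .   .   .   .   .   .   .   .   .   .   .   .   .  
z 12:  .   .   .   .   .   .   .   .   .   .   .   .   .   .   .   .   .   .   .   .   .   .  
z 16:  .   .   .   .   .   .   .   .    7   7  .   .   .    7  .   .   .   .   .   .   .   .  
z 20:  .   .   .   .   .   .   .   .    7  11  11  11  11   7   7  .   .   .   .   .   .   .  
z 24:  .   .   .   .   .   .   .    7   7  11  11  11  11   7   7  .   .   .   .   .   .   .  
z 28:  .   .   .   .   .   .   .    7   7  11  11  11  11   7   7  .   .   .   .   .   .   .  
z 32:  .   .   .   .   .   .   .    7   7  11  11  11  11   7   7  .   .   .   .   .   .   .  
z 36:  .   .   .   .   .   .   .    7   7  11  11  11  11   7   7  .   .   .   .   .   .   .  
z 40:  .   .   .   .   .   .   .    7   7  11  11  11  11   7   7  .   .   .   .   .   .   .  
z 44:  .   .   .   .   .   .   .    7   7  11  11  11  11  
[... 665 characters left out ...]
12  12  .   .   12  12  12  12  12 
z 76:  12  12  12  12  12  .   .   17  17  17  15  .   16  17  17  17  .   11  12  12  12  12 
z 80:  13  12  12  12  .   .   .   17  17  17  17  .   17  17  17  17  .   .   12  12  12  13 
z 84:  12  12  11   6  .   .   .   17  17  18  17  10  17  17  17  17  .   .   .   11  12  12 
z 88:  12  11  11  .   .   .   17  17  17  17  15  11  17  17  17  17  10  .   .   .   11  12 
z 92:  12  11  .   .   .   10  17  17  17  17  11  11  17  17  17  17  11  10  .   .    5  12 
z 96:  12  10   5  .   10  11  17  17  17  17  12  12  17  18  17  18  11  11   9  .    5  12 
[-44, -40, -36, -32, -28, -24, -20, -16, -12, -8, -4, 0, 4, 8, 12, 16, 20, 24, 28, 32, 36, 40]
```

View pics/s3.png

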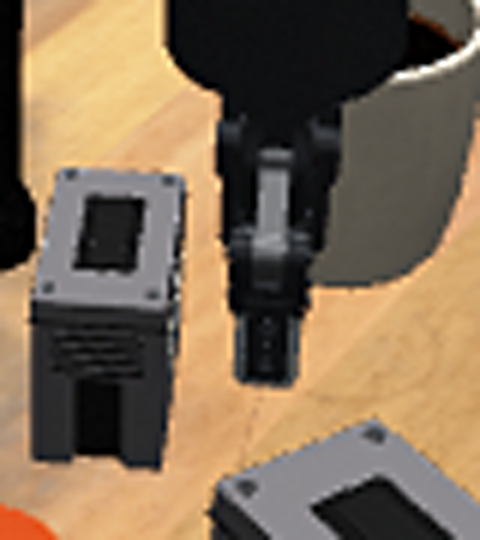

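Emit:
send_rows(deltas="0.004 0 0.004 0; 0.008 0 0.005 0; 0.012 0 0.005 0; 0.015 0 0.005 0; 0.017 0 0.005 0")

```text
t: 5.9
eef_pos: [0.4075, 0.0857, -0.0044]
tool_rot: [-0.0, 0.972, 0.234, 0.0]
contact_force: [-0.1, 0.5, -0.4]
gripper_width: 0.002
grasp_force: 0.0
```

Emit:
send_rows(deltas="0.001 0 0 0; 0.002 0 0 0; 0.003 0 0 0; 0.004 0 0 0; 0.005 0 0 0")

```text
t: 6.4
eef_pos: [0.4107, 0.0873, -0.0047]
tool_rot: [0.0, 0.972, 0.234, -0.001]
contact_force: [-3.4, -1.9, 1.9]
gripper_width: 0.001
grasp_force: 0.0
```

```bash
cat > tilt.py <<'E'
from h import *
import sys
o=bot.get_obs();print(np.round(o['eef_pos'],4),np.round(o['contact_force'],1))
c=np.array([float(a) for a in sys.argv[1:3]]) if len(sys.argv)>2 else np.array([.4403,.1015])
for n in('wrist','side','top'):
    P=cloud(snap(n));z=P[...,2]
    m=(np.hypot(P[...,0]-c[0],P[...,1]-c[1])<.05)&(z>.058)&(z<.082)
    q=P[m]
    if len(q)<100: continue
    u=R.from_euler('z',26,degrees=True).as_matrix()[:2,:2]
    l=(q[:,:2]-c)@u; k=l[:,0]>-.019
    l,zz=l[k],q[k,2]
    for _ in range(3):
        A=np.c_[l,np.ones(len(l))];s=np.linalg.lstsq(A,zz,rcond=None)[0];e=abs(A@s-zz);g=e<max(.002,np.percentile(e,90));l,zz=l[g],zz[g]
    print(n,len(zz),'slope deg x,y',np.round(np.degrees(s[:2]),2),'z',round(s[2]*1e3,1),'xmax,ymin,ymax',np.round(np.percentile(l[:,0],99)*1e3,1),np.round(np.percentile(l[:,1],[1,99])*1e3,1),rect(P,m)[:3])
E
python3 tilt.py
```

```text
[ 0.4107  0.0873 -0.0047] [-3.4 -1.9  1.9]
wrist 35282 slope deg x,y [-3.58  0.  ] z 68.9 xmax,ymin,ymax 25.2 [-38.9  37.8] (array([431.8,  97.1]), array([70.2, 91.4]), 27.0)
side 428 slope deg x,y [-3.8  -0.85] z 70.2 xmax,ymin,ymax 24.9 [-35.9  41.4] (array([428.3,  98.5]), array([75.4, 82.6]), 27.5)
top 89 slope deg x,y [-3.85 -3.07] z 70.0 xmax,ymin,ymax 24.5 [26.1 39.2] (array([429.7, 132.1]), array([43.4, 14.6]), 26.8)
```

Pushing along the tool's x axis makes the finger knuckle touch the pack high: the top tilted 3.6° at only 4 N. I'm backing off so it settles. The inner pad faces are flush, so next I'll straddle the pack loosely and push with the rear pad only.

Emit:
send_rows(deltas="-0.002 0 0 0; -0.004 0 0 0; -0.008 0 0 0; -0.014 0 0 0; -0.02 0 0 0")

```text
t: 7.05
eef_pos: [0.3937, 0.0787, -0.0044]
tool_rot: [-0.0, 0.972, 0.234, 0.0]
contact_force: [0.1, -0.6, 0.5]
gripper_width: -0.002
grasp_force: 0.0
```

Emit:
send_rows(deltas="0 0 -0.04 0; 0 0 -0.08 0; 0 0 -0.12 0; 0.02 0 -0.16 0; 0.04 0 -0.2 0", claw=0.62)

```text
t: 7.55
eef_pos: [0.4289, 0.0964, 0.1973]
tool_rot: [0.0, 0.972, 0.233, 0.0]
contact_force: [1.4, 0.2, -0.3]
gripper_width: 0.62
grasp_force: 0.0
```

```bash
python3 tilt.py
python3 - <<'E'
from h import *
P=cloud(snap('wrist','w3.png'));z=P[...,2]
# dock frame from housing
m=(np.hypot(P[...,0]-.515,P[...,1]-.236)<.075)&(z>.056)&(z<.066);print('housing',rect(P,m))
m=(np.hypot(P[...,0]-.4403,P[...,1]-.1015)<.055)&(z>.062)&(z<.075);print('pack',rect(P,m))
c=np.array([.540,.1555]);u=R.from_euler('z',23.6,degrees=True).as_matrix()[:2,:2]
D=(P[...,:2]-c)@u*1e3
for x0 in range(-46,66,4):
    print('%4d'%x0,end=': ')
    for y0 in range(-72,60,4):
        k=(D[...,0]>=x0)&(D[...,0]<x0+4)&(D[...,1]>=y0)&(D[...,1]<y0+4)
        print('%3d'%round(np.percentile(z[k],85)*1e3) if k.sum()>2 else ' . ',end='')
    print()
E
```

```text
[0.4289 0.0964 0.1973] [ 1.4  0.2 -0.3]
wrist 3353 slope deg x,y [-0.19  0.07] z 67.6 xmax,ymin,ymax 21.2 [-38.9  38.6] (array([440.1, 101.4]), array([44.5, 80.3]), 27.1)
side 427 slope deg x,y [-0.22 -0.63] z 68.8 xmax,ymin,ymax 20.5 [-37.2  41.2] (array([438.5, 103. ]), array([44.3, 83.3]), 26.8)
top 351 slope deg x,y [ 0.53 -0.05] z 67.8 xmax,ymin,ymax 9.6 [-38.8  37.9] (array([437.4,  99.2]), array([37.2, 80.1]), 27.1)
housing (array([511.6, 233.1]), array([76.7, 73.8]), 23.6, 6786)
pack (array([439.9, 101.2]), array([44.8, 80. ]), 27.3, 3752)
 -46:   0 -1  0  0  0  0  0  0  0  0  0  0  0  0  0  0  0  0  0  0  1  1  0  0  0  0  0  0  0  0  0  0  0
 -42:   1  0  0  0 41  0  0  0  0  0  0  0  0  0  0  0  1  0  0  0  0  1  0  0  0  0  0  0  0  0 40 41 -1
 -38:   0  0  0 .  42 35  0  0  0  0  1  0  1  0  0  0  0  0  0  0  0  0  1  0  0  0  0  0  1 31 41 .  . 
 -34:  -1  3  2 .  42 41  3  1  0  0  0  0  0  0  1  0  0  0  0  1  0  0  1  0  0  0  0  0  0 43 60 59 60
 -30:   0  2  5  5 .  42 35  0  0  0  0  1  0  0 -1  0  0  0  0  0  1  0  0  0  0  0  0  0 20 57 61 62 62
 -26:   0  3  5 
[... 1720 characters left out ...]
47 47 47 47 47 47 47 47 48 47 47 47 47 47 47 47 48 47 58 62 62 63
  42:   0  0  1  0  0 .  46 47 47 47 47 47 47 47 47 47 47 47 47 47 47 47 47 48 48 48 48 47 47 56 .  .  . 
  46:   0  0  0  0  0  0 46 47 46 46 46 46 46 47 47 47 47 47 47 47 47 47 46 47 46 46 47 46 47 42 .  .  . 
  50:   0  0  0  0  0 .  .  .  .  .  .  .  .  .  .  .  .  .  .  .  .  .  .  .  .  .  .  .  .  .  .  .  . 
  54:   5  0  0  0  0 .  .  .  .  .  .  .  .  .  .  .  .  .  .  .  .  .  .  .  .  .  .  .  .  .  .  .  . 
  58:   8  7  5  0  0  0 .  .  .  .  .  .  .  .  .  .  .  .  .  .  .  .  .  .  .  .  .  .  .  .   0 .  . 
  62:   8  8  7  7  5  0  0  0  1  0  1  0  0  0  0  0  0  0  1  1  0  0  0 .  .  .  .  .  .  .  .  .  .
```

```bash
cat > prof2.py <<'E'
from h import *
o=bot.get_obs();T=np.array(o['eef_pos']);w=o['tool_rot'];r=R.from_quat([w[1],w[2],w[3],w[0]])
P=cloud(snap('wrist')).reshape(-1,3);L=(P-T)@r.as_matrix()*1e3;h=-L[:,2]
for z0 in range(0,92,4):
    print('h%3d'%z0,end=': ')
    for y0 in range(-60,60,4):
        q=L[(abs(h-z0-2)<2)&(abs(L[:,1]-y0-2)<2)&(L[:,0]<20.5)&(L[:,0]>-20)]
        print('%3d'%round(np.percentile(q[:,0],90)) if len(q)>1 else ' . ',end='')
    print()
q=L[(h>35)&(h<50)&(abs(L[:,0])<12)]
for s in(-1,1): print('inner pad y',np.percentile(s*q[s*q[:,1]>0,1],2))
q=L[(h>58)&(h<70)&(abs(L[:,0])<14)]
for s in(-1,1): print('inner knuckle y',np.percentile(s*q[s*q[:,1]>0,1],2))
E
python3 prof2.py
```

```text
h  0:  .  .  .  .  .  .  .  .  .  .  .  .  .  .  .  .  .  .  .  .  .  .  .  .  .  .  .  .  .  . 
h  4:  .  .  .  .  .  .  .  .  .  .  .  .  .  .  .  .  .  .  .  .  .  .  .  .  .  .  .  .  .  . 
h  8:  .  .  .  .  .  .  .  .  .  .  .  .  .  .  .  .  .  .  .  .  .  .  .  .  .  .  .  .  .  . 
h 12:  .  .  .  .  .  .  .  .  .  .  .  .  .  .  .  .  .  .  .  .  .  .  .  .  .  .  .  .  .  . 
h 16:  .  .  .  .  .  .  .  .   8 .  .  .  .  .  .  .  .  .  .  .  .   7 .  .  .  .  .  .  .  . 
h 20:  .  .  .  .  .   7 11 11 11 .  .  .  .  .  .  .  .  .  .  .  .  10 11 11  7 .  .  .  .  . 
h 24:  .  .  .  .  .   7 10 11 11 .  .  .  .  .  .  .  .  .  .  .  .  11 11 11  7  7 .  .  .  . 
h 28:  .  .  .  .  .   7  8 11 11 .  .  .  .  .  .  .  .  .  .  .  .  10 11 11  7  7 .  .  .  . 
h 32:  .  .  .  .  .   7 11 11 11 .  .  .  .  .  .  .  .  .  .  .  .  10 11 11  7  7 .  .  .  . 
h 36:  .  .  .  .  .   7 11 11 11 .  .  .  .  .  .  .  .  .  .  .  .  10 11 11  7  7 .  .  .  . 
h 40:  .  .  .  .  .   7  8 11 11 .  .  .  .  .  .  .  .  .  .  .  .  10 11 11  7  7 .  .  .  . 
h 44:  .  .  .  .  .   7 11 11 11
[... 560 characters left out ...]
3 14 12  7  7 12 12 12 12 .  .  .  .  .  .  .  .  .  .  .  12 12 12 12  7  9 13 14 12
h 72:  12 12 12 11  7 .  13 12 13 12 .  .  .  .  .  .  .  .  .  .  .  12 12 12 13  2 10 12 12 12
h 76:  12 12 12 11 .  .  13 .  .  17 .  .  .  .  .  .  .  .  .  .  17 16 .  12 .  .  .  12 12 12
h 80:  12 12 12 12 .  .  .  17 17 17 17 .  .  .  .  .  .  .  .  .  17 17 17 17 .  .  .  12 12 12
h 84:  12 12 12 11 .  .  .  17 17 17 17 10 10 10 10 10 10 10 10 17 17 18 17 17 .  .  .  12 12 12
h 88:  12 12 12 .  .  .  .  18 17 17 17 17 11 11 11 11 11 11 11 17 17 17 17 .  .  .  .  11 12 12
inner pad y 25.40776194307942
inner pad y 27.079137904656996
inner knuckle y 25.99837597132738
inner knuckle y 27.794752871943185
```

Emit:
send_rows(deltas="0 0 0 8; 0 0 0 16; 0 0 0 24; 0 0 0 32; 0 0 0 40", claw=1)

```text
t: 8.3
eef_pos: [0.4274, 0.096, 0.1936]
tool_rot: [0.001, 0.993, -0.116, -0.002]
contact_force: [0.3, -0.5, 0.1]
gripper_width: 1.0
grasp_force: 0.0
```

```bash
python3 prof2.py; python3 -c "
from station import bot;print(bot.get_obs()['q'])"
```

```text
h  0:  .  .  .  .  .  .  .  .  .  .  .  .  .  .  .  .  .  .  .  .  .  .  .  .  .  .  .  .  .  . 
h  4:  .  .  .  .  .  .  .  .  .  .  .  .  .  .  .  .  .  .  .  .  .  .  .  .  .  .  .  .  .  . 
h  8:  .  .  .  .  .  .  .  .  .  .  .  .  .  .  .  .  .  .  .  .  .  .  .  .  .  .  .  .  .  . 
h 12:  .  .  .  .  .  .  .  .  .  .  .  .  .  .  .  .  .  .  .  .  .  .  .  .  .  .  .  .  .  . 
h 16:  .  .  .  .  .  .  .  .  .  .  .  .  .  .  .  .  .  .  .  .  .  .  .  .  .  .  .  .  .  . 
h 20:  .  .  .  .  .  .  .  .  .  .  .  .  .  .  .  .  .  .  .  .  .  .  .  .  .  .  .  .  .  . 
h 24:  .  .  .  .   7 .  .  .  .  .  .  .  .  .  .  .  .  .  .  .  .  .  .  .  .   7 .  .  .  . 
h 28:  .  .  12 12 10 .  .  .  .  .  .  .  .  .  .  .  .  .  .  .  .  .  .  .  .   9 12 12 .  . 
h 32:  .   8 12 12 11 .  .  .  .  .  .  .  .  .  .  .  .  .  .  .  .  .  .  .  .  11 12 12  8 . 
h 36:  .   8 11 12 11 .  .  .  .  .  .  .  .  .  .  .  .  .  .  .  .  .  .  .  .  10 12 12  8  8
h 40:  .   8 12 12 11 .  .  .  .  .  .  .  .  .  .  .  .  .  .  .  .  .  .  .  .  11 12 12  8  8
h 44:  .   8 12 12 11 .  .  .  . 
[... 648 characters left out ...]
72:   8 13 14 13 13 13 .  .  .  .  .  .  .  .  .  .  .  .  .  .  .  .  .  .  13 13 13 14 13  8
h 76:   8  8 13 13 13 13 13 .  .  .  .  .  .  .  .  .  .  .  .  .  .  .  .  .  13 13 13 13  8  8
h 80:   7  8 13 13 13 13 17 18 .  .  .  .  .  .  .  .  .  .  .  .  .  .  .  17 13 13 13 13  8  7
h 84:  13 .  .  13 13 17 18 18 .  .  .  11 11 11 11 11 11 11 11 11 .  .  18 18 18 16 13 11 .  . 
h 88:  13 .  .  .  15 18 18 18 18 .  11 12 12 12 12 12 12 12 12 11 11 18 18 18 18 17 13 .  .  . 
inner pad y 41.650039079971535
inner pad y 43.02009919182045
inner knuckle y 41.650427883038574
inner knuckle y 43.034961139343714
[ 0.15478513  0.15765424 -0.56117447  2.08726825  0.1041205   0.92692919
 -2.2736218 ]
```

```bash
cat > go.py <<'E'
from h import *
import sys
C=np.array([.5408,.1537]);YAW=23.6
def dock(p): 
    a=np.radians(YAW);M=np.array([[np.cos(a),np.sin(a)],[-np.sin(a),np.cos(a)]]);return M@(np.array(p)[:2]-C)*1e3
def delta(xd,yd,z,psi):
    "TCP target in dock mm, z m, psi = yaw of tool y in the dock frame, deg"
    o=bot.get_obs();T=np.array(o['eef_pos']);w=o['tool_rot'];r=R.from_quat([w[1],w[2],w[3],w[0]])
    a=np.radians(YAW);M=np.array([[np.cos(a),np.sin(a)],[-np.sin(a),np.cos(a)]])
    g=np.r_[C+M.T@np.array([xd,yd])/1e3,z]
    d=r.as_matrix().T@(g-T)
    y=r.as_matrix()[:,1];cur=np.degrees(np.arctan2(y[1],y[0]))
    print('tcp dock',np.round(dock(T),1),round(T[2],4),'psi now',round(cur-YAW,2),'-> delta',np.round(d,4),'spin',round(-(((psi+YAW-cur)+180)%360-180),2),'force',np.round(o['contact_force'],1))
if __name__=='__main__': delta(*map(float,sys.argv[1:5]))
E
python3 -c "
from go import *
print(dock([.44,.1013]))"
python3 go.py -113.3 -7.6 0.15 3.5
```

```text
[-113.34765245   -7.66222455]
tcp dock [-127.    -7.5] 0.1937 psi now -127.3 -> delta [ 0.0111 -0.0083  0.0436] spin -130.8 force [-0.7 -0.  -0.1]
```

Emit:
send_rows(deltas="0 0 0 -8.5; 0 0 0 -17; 0 0 0 -25.5; 0 0 0 -34; 0 0 0 -42.5", claw=0.62)

```text
t: 8.85
eef_pos: [0.4277, 0.0962, 0.194]
tool_rot: [-0.0, 0.966, 0.259, -0.002]
contact_force: [-0.6, -0.3, 1.1]
gripper_width: 0.619
grasp_force: 0.0
```

Emit:
send_rows(deltas="0 0 0 -8.5; 0 0 0 -17; 0 0 0 -25.5; 0 0 0 -34; 0 0 0 -42.5")

```text
t: 9.35
eef_pos: [0.4278, 0.0962, 0.194]
tool_rot: [-0.001, 0.806, 0.592, -0.001]
contact_force: [0.4, 0.4, 0.8]
gripper_width: 0.621
grasp_force: 0.0
```

Emit:
send_rows(deltas="0 0 0 -8.5; 0 0 0 -17; 0 0 0 -25.5; 0 0 0 -34; 0 0 0 -42.5")

```text
t: 9.85
eef_pos: [0.4277, 0.0962, 0.194]
tool_rot: [-0.001, 0.537, 0.844, -0.001]
contact_force: [0.5, 1.2, 0.1]
gripper_width: 0.624
grasp_force: 0.0
```

```bash
python3 go.py -113.3 -7.6 0.06 3.5;python3 -c "
from station import bot;print(bot.get_obs()['q'])"
```

```text
tcp dock [-126.6   -7.4] 0.194 psi now 1.44 -> delta [-0.0006  0.0137  0.134 ] spin -2.06 force [0.5 1.2 0.1]
[ 0.41535615  0.20447544 -0.85511304  2.07315315  0.18943157  0.94473771
 -0.10456329]
```

Emit:
send_rows(deltas="0 0.007 0.03 -1; -0.0005 0.0135 0.06 -2.1; -0.0005 0.0135 0.09 -2.1; -0.0005 0.0135 0.114 -2.1; -0.0005 0.0135 0.114 -2.1")

```text
t: 10.35
eef_pos: [0.4378, 0.1009, 0.0779]
tool_rot: [-0.003, 0.524, 0.852, -0.003]
contact_force: [-0.6, -0.7, 0.2]
gripper_width: 0.621
grasp_force: 0.0
```

```bash
python3 go.py -113.3 -7.6 -0.004 3.5
python3 - <<'E'
from h import *
o=bot.get_obs();T=np.array(o['eef_pos']);w=o['tool_rot'];r=R.from_quat([w[1],w[2],w[3],w[0]])
P=cloud(snap('wrist','w4.png')).reshape(-1,3);L=(P-T)@r.as_matrix()*1e3
m=(P[:,2]>.063)&(P[:,2]<.072)&(abs(L[:,1])<36)&(abs(L[:,0])<60)
print('pack top y,x range',np.percentile(L[m,1],[1,99]),np.percentile(L[m,0],[1,99]))
m=(L[:,2]<-26)&(L[:,2]>-55)&(abs(L[:,0])<14)
for s in(-1,1): print(s,np.percentile(s*L[m&(s*L[:,1]>10),1],[1,5,10]))
E
```

```text
tcp dock [-115.5   -7.2] 0.0779 psi now 3.21 -> delta [-0.0007  0.0029  0.0819] spin -0.29 force [-0.6 -0.7  0.2]
pack top y,x range [-19.46544426  23.42847483] [-39.73091695  38.42774679]
-1 [26.49900461 26.57835182 26.64927496]
1 [25.98408843 26.07454562 26.13358133]
```

View pics/w4.png

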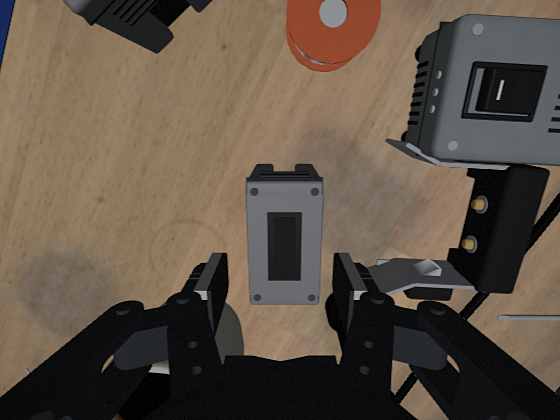

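Wrist view: the pack (285,240) sits between the open fingers at x≈225 and x≈335 with clearance on both sides; its dark label slots and the mouth line up. Descending.

Emit:
send_rows(deltas="0 0 0.025 0; 0 0 0.05 0; 0 0 0.07 0; 0 0 0.084 0; 0 0 0.084 0")

```text
t: 10.9
eef_pos: [0.4411, 0.1017, -0.0028]
tool_rot: [-0.001, 0.525, 0.851, -0.001]
contact_force: [-0.2, -0.5, 0.1]
gripper_width: 0.619
grasp_force: 0.0
```

```bash
python3 go.py -100 -6 -0.004 3; python3 tilt.py | tail -2
```

```text
tcp dock [-112.1   -7.7] -0.0028 psi now 3.09 -> delta [0.001  0.0122 0.0012] spin 0.09 force [-0.2 -0.5  0.1]
side 381 slope deg x,y [ 0.2  -2.16] z 69.3 xmax,ymin,ymax 47.4 [-13.3  41.9] (array([434.5, 114.6]), array([98.7, 59.9]), 24.9)
top 108 slope deg x,y [-0.47 -0.72] z 67.3 xmax,ymin,ymax 20.4 [16.1 39.1] (array([415.4, 118.2]), array([73.8, 28.3]), 55.0)
```

Emit:
send_rows(deltas="0.0002 0.003 0.001 0; 0.0004 0.006 0.001 0; 0.0006 0.009 0.001 0.2; 0.0008 0.012 0.001 0.3; 0.001 0.016 0.001 0.4")

```text
t: 11.55
eef_pos: [0.4536, 0.1084, -0.0034]
tool_rot: [-0.001, 0.528, 0.849, -0.002]
contact_force: [-6.9, -3.8, 6.9]
gripper_width: 0.621
grasp_force: 1.3
```

```bash
cat > pk.py <<'E'
from go import *
o=bot.get_obs();T=np.array(o['eef_pos']);w=o['tool_rot'];r=R.from_quat([w[1],w[2],w[3],w[0]]).as_matrix()
P=cloud(snap('wrist'));L=(P-T)@r*1e3
m=(P[...,2]>.061)&(P[...,2]<.076)&(abs(L[...,1])<float(sys.argv[1]) if len(sys.argv)>1 else 25)&(abs(L[...,0])<60)
m=cv2.morphologyEx(m.astype(np.uint8),cv2.MORPH_OPEN,np.ones((5,5)))>0
n,lab,st,_=cv2.connectedComponentsWithStats(m.astype(np.uint8));m=lab==1+np.argmax(st[1:,4])
c,s,a,_=rect(P,m);Q=P[m];D=np.array([dock(q) for q in Q[::7]])
A=np.c_[D,np.ones(len(D))];k=np.linalg.lstsq(A,Q[::7,2]*1e3,rcond=None)[0]
print('pack dock',np.round(dock(np.array(c)/1e3),1),s,'angle',a,'slope',np.round(np.degrees(k[:2]),2),'xr',np.round(np.percentile(D[:,0],[1,99]),1))
print('TCP',np.round(dock(T),1),round(T[2],4),'psi',round(np.degrees(np.arctan2(r[1,1],r[0,1]))-YAW,2),'F',np.round(o['contact_force'],1),'t',o['t'])
E
python3 pk.py 25
```

```text
pack dock [-100.9   10.4] [44.6 46.2] angle 26.2 slope [-2.86 -2.39] xr [-122.3  -79.5]
TCP [-98.   -6.6] -0.0034 psi 2.59 F [-6.9 -3.8  6.9] t 11.55
```

Emit:
send_rows(deltas="0 -0.002 0 0; 0 -0.004 0 0; 0 -0.004 0 0")

```text
t: 11.9
eef_pos: [0.4523, 0.1084, -0.0033]
tool_rot: [0.0, 0.528, 0.849, 0.0]
contact_force: [-0.1, -0.8, -0.2]
gripper_width: 0.621
grasp_force: 0.0
```

```bash
python3 pk.py 25
python3 - <<'E'
from h import *
o=bot.get_obs();T=np.array(o['eef_pos']);w=o['tool_rot'];r=R.from_quat([w[1],w[2],w[3],w[0]])
print(r.as_matrix()[:,2])
P=cloud(snap('wrist')).reshape(-1,3);L=(P-T)@r.as_matrix()*1e3;h=-L[:,2]
for z0 in range(12,90,4):
    q=L[(abs(h-z0-2)<2)&(abs(L[:,0])<18)]
    a=q[q[:,1]<-10];b=q[q[:,1]>10]
    f=lambda a:np.round(np.percentile(abs(a[:,1]),[1,4,10]),1) if len(a)>5 else None
    print(z0,'A',f(a),'B',f(b))
E
```

```text
pack dock [-102.8   10.1] [44.3 46.8] angle 26.2 slope [ 0.05 -1.95] xr [-124.1  -81.4]
TCP [-99.2  -6.1] -0.0033 psi 2.62 F [-0.1 -0.8 -0.2] t 11.9
[ 6.83155904e-04  3.20113643e-04 -9.99999715e-01]
12 A None B [122.9 123.1 123.1]
16 A None B [121.  121.6 121.9]
20 A None B [ 30.6  34.3 121.4]
24 A [37.1 37.3 37.4] B [29.7 31.2 36.1]
28 A [36.1 36.3 36.5] B [29.1 31.1 37.9]
32 A [35.6 35.8 36.1] B [28.7 31.7 39.1]
36 A [34.7 35.6 36. ] B [26.2 27.2 30. ]
40 A [32.3 32.7 33. ] B [26.  26.1 26.2]
44 A [31.4 31.8 32.3] B [25.9 26.  26.1]
48 A [30.1 30.2 30.4] B [26.  26.  26.1]
52 A [28.8 29.1 29.2] B [26.  26.1 26.2]
56 A [28.2 28.3 28.7] B [27.6 27.8 27.9]
60 A [28.3 29.3 30.9] B [27.5 28.4 29.9]
64 A [26.7 27.7 29.5] B [26.  27.2 29.1]
68 A [10.3 11.  12.5] B [10.2 10.8 12. ]
72 A [25.8 30.  34.6] B [26.4 30.  34.8]
76 A [22.2 47.5 48.1] B [21.7 47.  47.6]
80 A [20.1 21.4 23.7] B [19.6 20.9 23.1]
84 A [10.7 12.9 19.2] B [10.8 12.8 19.1]
88 A [10.7 12.6 17.3] B [10.6 12.5 17.1]
```

Emit:
send_rows(deltas="0 -0.001 -0.005 0; 0 -0.001 -0.0085 0; 0 0.001 -0.0085 0; 0 0.003 -0.0085 0; 0 0.005 -0.0085 0")

```text
t: 12.5
eef_pos: [0.4547, 0.1093, 0.0046]
tool_rot: [-0.001, 0.528, 0.849, -0.002]
contact_force: [-6.1, -3.0, 3.7]
gripper_width: 0.622
grasp_force: 3.3
```

Emit:
send_rows(deltas="0 0.002 0 0; 0 0.004 0 0; 0 0.006 0 0")

```text
t: 12.8
eef_pos: [0.4597, 0.1118, 0.0044]
tool_rot: [-0.001, 0.528, 0.849, -0.002]
contact_force: [-6.5, -3.5, 4.8]
gripper_width: 0.617
grasp_force: 3.4
```

```bash
python3 pk.py 25
```

```text
pack dock [-95.2   6.9] [42.3 54. ] angle 26.3 slope [-0.22 -1.5 ] xr [-116.4  -74.6]
TCP [-91.1  -6. ] 0.0044 psi 2.61 F [-6.5 -3.5  4.8] t 12.8
```

Emit:
send_rows(deltas="0.0002 0.004 0 0.2; 0.0004 0.008 0 0.4; 0.0006 0.012 0 0.5; 0.0008 0.016 0 0.7; 0.001 0.02 0 0.8")

```text
t: 13.35
eef_pos: [0.4793, 0.1228, 0.0047]
tool_rot: [-0.0, 0.534, 0.845, -0.0]
contact_force: [-1.9, -1.1, -1.7]
gripper_width: 0.622
grasp_force: 1.4
```

```bash
sed -i "s/'xr',np.round(np.percentile(D\[:,0\],\[1,99\]),1)/'xr',np.round(np.percentile(D[:,0],[1,99]),1),'ymax',round(np.percentile(D[:,1],99),1)/" pk.py; python3 pk.py 25
```

```text
pack dock [-72.8   9. ] [42.7 54.1] angle 25.3 slope [-0.48 -1.49] xr [-93.8 -52.3] ymax 35.7
TCP [-68.8  -3.7] 0.0047 psi 1.81 F [-1.9 -1.1 -1.7] t 13.35
```

Emit:
send_rows(deltas="0.0003 0.004 0 0.2; 0.0006 0.008 0 0.4; 0.0009 0.012 0 0.6; 0.0012 0.016 0 0.7; 0.0015 0.02 0 0.9")

```text
t: 13.9
eef_pos: [0.4972, 0.133, 0.005]
tool_rot: [0.0, 0.541, 0.841, 0.0]
contact_force: [-1.7, -0.7, -1.9]
gripper_width: 0.619
grasp_force: 1.4
```

```bash
python3 pk.py 25
```

```text
pack dock [-52.   11.1] [43.  54.5] angle 24.5 slope [-0.95 -1.57] xr [-72.8 -31.3] ymax 37.8
TCP [-48.3  -1.5] 0.005 psi 0.9 F [-1.7 -0.7 -1.9] t 13.9
```

Emit:
send_rows(deltas="0.0004 0.004 0.001 0.2; 0.0008 0.008 0.001 0.4; 0.0012 0.012 0.001 0.6; 0.0015 0.016 0.001 0.8; 0.0018 0.02 0.001 0.9")

```text
t: 14.45
eef_pos: [0.5146, 0.1429, 0.004]
tool_rot: [0.0, 0.547, 0.837, 0.0]
contact_force: [-2.6, -1.2, -0.6]
gripper_width: 0.618
grasp_force: 1.5
```

```bash
python3 pk.py 25;python3 tilt.py .5113 .1427 | tail -2
```

```text
pack dock [-32.1  13.6] [42.5 53.5] angle 23.5 slope [-0.26 -1.41] xr [-52.7 -11.6] ymax 40.0
TCP [-28.3   0.6] 0.004 psi 0.01 F [-2.6 -1.2 -0.6] t 14.45
side 393 slope deg x,y [ 1.15 -2.42] z 69.2 xmax,ymin,ymax 46.6 [-23.9  41.2] (array([509. , 147.7]), array([76. , 83.2]), 64.4)
top 163 slope deg x,y [-1.39  0.35] z 66.8 xmax,ymin,ymax 20.7 [-40.3  37.9] (array([491.4, 143.8]), array([58.4, 95.4]), 2.7)
```

Emit:
send_rows(deltas="0 -0.002 0 0; 0 -0.003 0 0; 0 -0.003 0 0; 0 0 0 0; 0 0.002 0 0", claw=0.55)

```text
t: 15.15
eef_pos: [0.5148, 0.1427, 0.0038]
tool_rot: [-0.001, 0.547, 0.837, -0.002]
contact_force: [-5.9, -2.3, 5.1]
gripper_width: 0.551
grasp_force: 3.3
```

Emit:
send_rows(deltas="0 0.002 0 0; 0 0.004 0 0; 0 0.006 0 0; 0 0.006 0 0")

```text
t: 15.55
eef_pos: [0.5192, 0.1449, 0.0035]
tool_rot: [-0.001, 0.547, 0.837, -0.002]
contact_force: [-7.9, -2.6, 6.5]
gripper_width: 0.551
grasp_force: 3.9
```

```bash
python3 pk.py 22
```

```text
pack dock [-23.9  14. ] [42.3 53.3] angle 23.8 slope [-0.28 -1.49] xr [-44.6  -3.6] ymax 40.2
TCP [-23.3   0.6] 0.0035 psi 0.02 F [-7.9 -2.6  6.5] t 15.55
```

Emit:
send_rows(deltas="0 0.002 0 0; 0 0.003 0 0; 0 0.003 0 0; 0 -0.002 0 0; 0 -0.004 0 0")

```text
t: 16.1
eef_pos: [0.5185, 0.1448, 0.0042]
tool_rot: [0.0, 0.547, 0.837, 0.001]
contact_force: [2.3, 1.4, -1.3]
gripper_width: 0.551
grasp_force: 1.2
```

Emit:
send_rows(deltas="0 0 0 0; 0 0 -0.03 0; 0 0 -0.07 0; 0 0 -0.11 0; 0 0 -0.12 0")

```text
t: 16.6
eef_pos: [0.5206, 0.1457, 0.1283]
tool_rot: [0.002, 0.547, 0.837, 0.003]
contact_force: [1.7, -0.1, 0.2]
gripper_width: 0.552
grasp_force: 0.0
```

```bash
python3 go.py -14 -44.8 0.075 -25
python3 - <<'E'
from go import *
P=cloud(snap('wrist'));z=P[...,2]
c=C+np.array([-.0196,-.0084])
m=(np.hypot(P[...,0]-c[0],P[...,1]-c[1])<.056)&(z>.064)&(z<.073)
k,s,a,_=rect(P,m);print(dock(np.array(k)/1e3),s,a)
q=P[(np.hypot(P[...,0]-.523,P[...,1]-.051)<.03)&(z>.1)&(z<.125)]
if len(q): print('torch',np.round(dock(q.mean(0)),1),len(q))
E
```

```text
tcp dock [-21.7   0.8] 0.1283 psi now 0.02 -> delta [-0.0455  0.0073  0.0534] spin 25.02 force [ 1.7 -0.1  0.2]
[-24.55937936   1.235672  ] [44.  80.2] 23.7
torch [-53.3 -80.6] 498
```

Emit:
send_rows(deltas="-0.009 0.001 0 5; -0.018 0.002 0 10; -0.027 0.003 0 15; -0.036 0.005 0 20; -0.044 0.0055 0 25", claw=1)

```text
t: 17.15
eef_pos: [0.5403, 0.1054, 0.1226]
tool_rot: [-0.0, 0.717, 0.697, -0.001]
contact_force: [-0.4, 0.2, 0.3]
gripper_width: 1.001
grasp_force: 0.0
```

Emit:
send_rows(deltas="0 0 0.02 0; 0 0 0.04 0; 0 0 0.06 0; 0 0 0.07 0; 0 0 0.07 0")

```text
t: 17.65
eef_pos: [0.5391, 0.1058, 0.0519]
tool_rot: [-0.001, 0.715, 0.699, -0.002]
contact_force: [-0.4, -0.2, -0.3]
gripper_width: 0.998
grasp_force: 0.0
```

```bash
python3 go.py -16.2 -43 -0.002 -25
python3 - <<'E'
from go import *
o=bot.get_obs();T=np.array(o['eef_pos']);w=o['tool_rot'];r=R.from_quat([w[1],w[2],w[3],w[0]]).as_matrix()
p=snap('wrist','w5.png');P=cloud(p);z=P[...,2];L=(P-T)@r*1e3
c=C+np.array([-.0196,-.0084])
m=(np.hypot(P[...,0]-c[0],P[...,1]-c[1])<.056)&(z>.064)&(z<.073)
D=np.array([dock(q) for q in P[m]]);print('pack xr',np.percentile(D[:,0],[1,99]),'y',np.percentile(D[:,1],[1,99]))
h=-L[...,2];m=(h>32)&(h<58)&(abs(L[...,0])<14)
for s in(-1,1):
    k=m&(s*L[...,1]>30)&(s*L[...,1]<60);D=np.array([dock(q) for q in P[k]]);print(s,'inner',np.percentile(s*L[k][:,1],2),'dock x',np.percentile(D[:,0],[1,99]),'y',np.percentile(D[:,1],[1,99]))
E
```

```text
tcp dock [-20.8 -43.2] 0.0519 psi now -24.97 -> delta [0.0022 0.0043 0.0539] spin 0.03 force [-0.4 -0.2 -0.3]
pack xr [-45.55811958  -2.68189846] y [-36.94531816  40.30948516]
-1 inner 42.08280022570862 dock x [-68.80314085 -54.82265773] y [-35.8092778  -13.56713921]
1 inner 42.557846955109056 dock x [13.45592666 32.98949976] y [-71.83756812 -52.21823973]
```

View pics/w5.png

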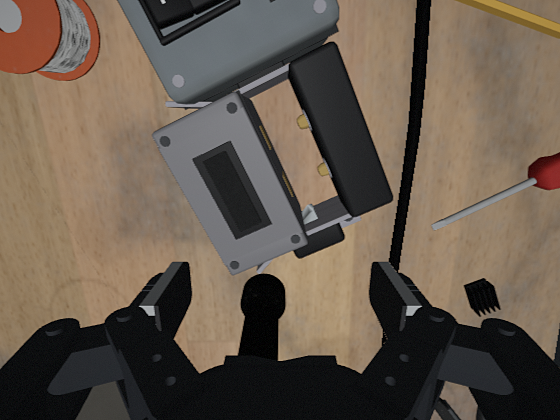

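Wrist view: the pack (228,185) is square in the mouth, with the studs and catch ahead of it. The torch (262,300) is between the fingers but about 55 mm to the side of the tool, outside the body's width. I'll shift slightly, then descend.

Emit:
send_rows(deltas="0.002 0.0045 0 0; 0.002 0.0045 0.012 0; 0.002 0.0045 0.024 0; 0.002 0.0045 0.036 0; 0.002 0.0045 0.036 0")

```text
t: 18.2
eef_pos: [0.5435, 0.1075, 0.0158]
tool_rot: [-0.001, 0.716, 0.699, -0.002]
contact_force: [0.8, -0.4, -0.1]
gripper_width: 1.001
grasp_force: 0.0
```

Emit:
send_rows(deltas="0 0 0.006 0; 0 0 0.012 0; 0 0 0.018 0; 0 0 0.018 0")

```text
t: 18.6
eef_pos: [0.5446, 0.1079, -0.0008]
tool_rot: [-0.0, 0.716, 0.699, -0.001]
contact_force: [-0.2, -0.8, 0.7]
gripper_width: 1.005
grasp_force: 0.0
```

```bash
python3 go.py -16.2 -43 -0.002 -25
python3 - <<'E'
from go import *
P=cloud(snap('top'));z=P[...,2]
q=P[(np.hypot(P[...,0]-.523,P[...,1]-.051)<.03)&(z>.09)&(z<.125)]; print(len(q),q.mean(0) if len(q) else '')
E
```

```text
tcp dock [-14.9 -43.5] -0.0008 psi now -24.98 -> delta [-0.0001 -0.0014  0.0012] spin 0.02 force [-0.2 -0.8  0.7]
135 [0.52353883 0.05009415 0.10914624]
```

Emit:
send_rows(deltas="0.0008 0.0018 0 0; 0.0017 0.0036 0 0; 0.0025 0.0054 0 0; 0.0034 0.0072 0 0; 0.0042 0.009 0 0")

```text
t: 19.15
eef_pos: [0.5505, 0.1087, -0.0006]
tool_rot: [-0.0, 0.716, 0.699, -0.005]
contact_force: [-10.5, -10.4, 10.0]
gripper_width: 0.999
grasp_force: 6.9
```

```bash
cat > pk2.py <<'E'
from go import *
o=bot.get_obs();T=np.array(o['eef_pos']);print('TCP',np.round(dock(T),1),round(T[2],4),'F',np.round(o['contact_force'],1),'t',o['t'])
P=cloud(snap('wrist'));z=P[...,2];D=np.einsum('ij,...j->...i',np.array([[np.cos(np.radians(YAW)),np.sin(np.radians(YAW))],[-np.sin(np.radians(YAW)),np.cos(np.radians(YAW))]]),P[...,:2]-C)*1e3
m=(abs(D[...,1]-10)<33)&(D[...,0]>-60)&(D[...,0]<26)&(z>.060)&(z<.076)
m=cv2.morphologyEx(m.astype(np.uint8),cv2.MORPH_OPEN,np.ones((5,5)))
n,lab,st,_=cv2.connectedComponentsWithStats(m);m=lab==1+np.argmax(st[1:,4])
A=np.c_[D[m],np.ones(m.sum())];k=np.linalg.lstsq(A,z[m]*1e3,rcond=None)[0]
e=[(y,round(np.percentile(D[m&(abs(D[...,1]-y)<3)][:,0],99),1)) for y in(-10,0,10,20,30) if (m&(abs(D[...,1]-y)<3)).sum()>20]
print('x',np.round(np.percentile(D[m][:,0],[1,99]),1),'front edge',e,'slope',np.round(np.degrees(k[:2]),2),m.sum())
E
python3 pk2.py
```

```text
TCP [ -9.2 -45.1] -0.0006 F [-10.5 -10.4  10. ] t 19.15
x [-48.7   0.1] front edge [(-10, np.float64(0.4)), (0, np.float64(-0.1)), (10, np.float64(-0.5)), (20, np.float64(-0.9)), (30, np.float64(-1.3))] slope [-1.83 -0.68] 30110
```

Emit:
send_rows(deltas="0.0012 0.0016 0.001 0; 0.0024 0.0032 0.002 0; 0.0034 0.005 0.002 0; 0.0044 0.0068 0.002 0; 0.0052 0.0085 0.002 0")

```text
t: 19.7
eef_pos: [0.5566, 0.1107, -0.0033]
tool_rot: [-0.0, 0.716, 0.698, -0.009]
contact_force: [-17.6, -13.6, 15.6]
gripper_width: 1.0
grasp_force: 10.0
```

```bash
python3 pk2.py
```

```text
TCP [ -2.7 -45.8] -0.0033 F [-17.6 -13.6  15.6] t 19.7
x [-55.    6.9] front edge [(-10, np.float64(6.9)), (0, np.float64(5.4)), (10, np.float64(3.9)), (20, np.float64(2.3)), (30, np.float64(0.9))] slope [-3.14 -1.18] 31895
```

The off-centre push is yawing the pack, so I'm backing out and will straighten it from behind.

Emit:
send_rows(deltas="-0.003 -0.004 0 0; -0.006 -0.009 0 0; -0.008 -0.015 0 0; -0.008 -0.017 0 0; -0.008 -0.017 0 0")

```text
t: 20.25
eef_pos: [0.5457, 0.11, -0.0017]
tool_rot: [0.0, 0.715, 0.699, 0.0]
contact_force: [0.9, 0.3, 0.9]
gripper_width: 0.998
grasp_force: 0.0
```

Emit:
send_rows(deltas="0 0 -0.03 0; 0 0 -0.07 0; 0 0 -0.11 0; 0 0 -0.13 0; -0.01 0 -0.13 8", claw=0.4)

```text
t: 20.75
eef_pos: [0.548, 0.1023, 0.1319]
tool_rot: [0.001, 0.762, 0.647, 0.004]
contact_force: [-0.2, -0.3, -0.7]
gripper_width: 0.4
grasp_force: 0.0
```

```bash
python3 pk2.py; python3 go.py -72 2 0.1 -90
python3 - <<'E'
from go import *
P=cloud(snap('wrist'));z=P[...,2]
c=C+np.array([-.016,-.007])
m=(np.hypot(P[...,0]-c[0],P[...,1]-c[1])<.054)&(z>.064)&(z<.073)
k,s,a,_=rect(P,m);print(dock(np.array(k)/1e3),s,a)
E
```

```text
TCP [-14. -50.] 0.1319 F [-0.2 -0.3 -0.7] t 20.75
x [-42.3   5. ] front edge [(-10, np.float64(5.3)), (0, np.float64(4.0)), (10, np.float64(2.5)), (20, np.float64(0.8)), (30, np.float64(-0.6))] slope [-0.44 -0.46] 5313
tcp dock [-16.3 -52.9] 0.1301 psi now -33.68 -> delta [ 0.0148 -0.0769  0.0298] spin 56.32 force [-0.4 -1.5  0.4]
[-18.16797319  -1.12015633] [44.4 80.2] 32.1
```

Emit:
send_rows(deltas="0.004 -0.015 0 8; 0.008 -0.03 0 16; 0.012 -0.045 0 24; 0.016 -0.06 0 32; 0.02 -0.0757 0 40")

```text
t: 21.35
eef_pos: [0.4731, 0.1323, 0.1274]
tool_rot: [-0.0, 0.938, 0.346, -0.0]
contact_force: [-0.4, -0.1, 0.2]
gripper_width: 0.398
grasp_force: 0.0
```

Emit:
send_rows(deltas="0 0 0.02 8; 0 0 0.05 16.3; 0 0 0.08 16.3; 0 0 0.09 16.3; 0 0 0.09 16.3")

```text
t: 21.85
eef_pos: [0.4726, 0.1317, 0.0365]
tool_rot: [0.0, 0.977, 0.212, -0.002]
contact_force: [0.8, 0.4, -0.4]
gripper_width: 0.396
grasp_force: 0.0
```

```bash
python3 go.py -68 6 -0.005 -90
```

```text
tcp dock [-71.3   7.1] 0.0365 psi now -89.1 -> delta [0.0035 0.0012 0.0415] spin 0.9 force [ 0.8  0.4 -0.4]
```

Emit:
send_rows(deltas="0 0.001 0.02 0.9; 0 0.001 0.035 0.9; 0.002 0.001 0.0415 0.9; 0.006 0.001 0.0415 0.9; 0.009 0.001 0.0415 0.9")

```text
t: 22.35
eef_pos: [0.4839, 0.135, -0.0025]
tool_rot: [-0.0, 0.979, 0.203, 0.001]
contact_force: [0.7, 0.6, -0.7]
gripper_width: 0.399
grasp_force: 0.0
```

Emit:
send_rows(deltas="0.002 0 0 0; 0.004 0 0 0; 0.006 0 0 0; 0.008 0 0 0; 0.01 0 0 0")

```text
t: 22.85
eef_pos: [0.4907, 0.1378, -0.0036]
tool_rot: [0.0, 0.979, 0.203, -0.001]
contact_force: [-4.1, -2.1, 1.7]
gripper_width: 0.401
grasp_force: 0.0
```

```bash
python3 pk2.py
```

```text
TCP [-52.2   5.5] -0.0036 F [-4.1 -2.1  1.7] t 22.85
x [-50.9   9.2] front edge [(-10, np.float64(9.4)), (0, np.float64(8.5)), (10, np.float64(7.7)), (20, np.float64(6.8)), (30, np.float64(5.9))] slope [-1.66 -1.23] 30420
```

Emit:
send_rows(deltas="0.001 0 0 0; 0.0025 0 0 0; 0.004 0 0 0; 0.005 0 0 0; 0.006 0 0 0")

```text
t: 23.4
eef_pos: [0.4958, 0.1401, -0.0038]
tool_rot: [0.001, 0.979, 0.203, -0.002]
contact_force: [-9.1, -3.7, 4.0]
gripper_width: 0.401
grasp_force: 0.1
```

```bash
python3 pk2.py
```

```text
TCP [-46.7   5.5] -0.0038 F [-9.1 -3.7  4. ] t 23.4
x [-47.  12.] front edge [(-10, np.float64(12.2)), (0, np.float64(12.0)), (10, np.float64(11.8)), (20, np.float64(11.7)), (30, np.float64(11.5))] slope [-2.09 -1.05] 31376
```

Emit:
send_rows(deltas="0.001 -0.0003 0 0; 0.0025 -0.0006 0 0; 0.004 -0.0009 0 0; 0.0055 -0.0012 0 0; 0.007 -0.0015 0 0")

```text
t: 23.95
eef_pos: [0.495, 0.1402, -0.0055]
tool_rot: [0.003, 0.979, 0.204, -0.008]
contact_force: [-24.0, -11.5, 13.7]
gripper_width: 0.401
grasp_force: 0.0
```

```bash
python3 pk2.py
```

```text
TCP [-47.4   5.9] -0.0055 F [-24.  -11.5  13.7] t 23.95
x [-31.1  12. ] front edge [(-10, np.float64(12.1)), (0, np.float64(12.0)), (10, np.float64(11.9)), (20, np.float64(11.8)), (30, np.float64(11.7))] slope [-4.47 -0.36] 31584
```

Emit:
send_rows(deltas="-0.004 0 0 0; -0.01 0 0 0; -0.014 0 0 0; -0.018 0 0 0; -0.02 0 0 0")

```text
t: 24.5
eef_pos: [0.4856, 0.1373, -0.003]
tool_rot: [-0.0, 0.979, 0.203, 0.001]
contact_force: [-0.9, 0.3, -0.9]
gripper_width: 0.402
grasp_force: 0.0
```

Emit:
send_rows(deltas="0 0 -0.04 0; 0 0 -0.08 0; 0 0 -0.12 -5; 0 0 -0.14 -10; 0 0 -0.14 -10", claw=1)

```text
t: 25.0
eef_pos: [0.4876, 0.138, 0.1401]
tool_rot: [0.0, 0.958, 0.288, 0.004]
contact_force: [0.7, 0.2, 0.1]
gripper_width: 0.999
grasp_force: 0.0
```

```bash
python3 - <<'E'
from go import *
P=cloud(snap('wrist'));z=P[...,2]
a=np.radians(YAW);M=np.array([[np.cos(a),np.sin(a)],[-np.sin(a),np.cos(a)]])
D=(P[...,:2]-C)@M.T*1e3
m=(abs(D[...,1])<43)&(D[...,0]>-60)&(D[...,0]<30)&(z>.062)&(z<.075)
k,s,an,_=rect(P,m);print('pack',dock(np.array(k)/1e3),s,an,'x',np.percentile(D[m][:,0],[1,99]))
m=(abs(D[...,1])<38)&(D[...,0]>15)&(D[...,0]<70)&(z>.040)&(z<.052);print('block',np.percentile(D[m][:,0],[1,50,99]),np.percentile(D[m][:,1],[1,99]))
m=(D[...,1]>40)&(D[...,1]<130)&(D[...,0]>-45)&(D[...,0]<70)&(z>.059)&(z<.064);print('housing',np.percentile(D[m][:,0],[.5,99.5]),np.percentile(D[m][:,1],[.5,99.5]))
m=(D[...,1]>60)&(D[...,1]<110)&(D[...,0]>-40)&(D[...,0]<40)&(z>.0675)&(z<.08);print('rocker',D[m].mean(0),np.percentile(D[m],[1,99],axis=0),np.percentile(z[m],[50,95]))
E
python3 go.py 10 0 0.1 0
```

```text
pack [-13.78902043   1.65919121] [44.2 80.1] 23.6 x [-34.99862126   8.06293497]
block [23.40963442 36.24895634 48.85618213] [-37.27156895  37.19159233]
housing [-31.22376135  50.69746346] [ 49.35562652 119.42594947]
rocker [-5.18615253 84.11583171] [[-19.50278153  74.36077384]
 [ 10.72085734  94.30489408]] [0.06956463 0.07342936]
tcp dock [-56.5   6.8] 0.1382 psi now -80.25 -> delta [0.0642 0.018  0.0385] spin -80.25 force [-0.3 -0.4 -1. ]
```

Emit:
send_rows(deltas="-0.0065 0.007 0 5; -0.0065 0.007 0.03 9.8; -0.0065 0.007 0.07 9.8; -0.0065 0.007 0.11 9.8; -0.0065 0.007 0.142 9.8", claw=0)

```text
t: 25.55
eef_pos: [0.4816, 0.1269, -0.0085]
tool_rot: [0.0, 0.979, 0.204, -0.001]
contact_force: [0.9, -1.0, 0.6]
gripper_width: 0.145
grasp_force: 0.0
```

Emit:
send_rows(deltas="0 0 0 0; 0.003 0 0 0; 0.006 0 0 0; 0.009 0 0 0; 0.012 0 0 0")

```text
t: 26.05
eef_pos: [0.4956, 0.1327, -0.0041]
tool_rot: [-0.0, 0.979, 0.204, 0.001]
contact_force: [0.2, 1.0, 0.2]
gripper_width: 0.001
grasp_force: 0.0
```

```bash
python3 pk2.py; python3 go.py -45 -1 -0.004 -90
```

```text
TCP [-49.8  -1.2] -0.0041 F [0.2 1.  0.2] t 26.05
x [-57.8   8.4] front edge [(-10, np.float64(8.4)), (0, np.float64(8.4)), (10, np.float64(8.4)), (20, np.float64(8.3)), (30, np.float64(8.3))] slope [-0.69  0.03] 33294
tcp dock [-49.5  -1.1] -0.0043 psi now -90.0 -> delta [ 0.0045 -0.0001 -0.0003] spin -0.0 force [ 0.1  0.7 -0.6]
```

Emit:
send_rows(deltas="0.0015 0 0 0; 0.003 0 0 0; 0.0045 0 0 0; 0.006 0 0 0; 0.0075 0 0 0")

```text
t: 26.6
eef_pos: [0.4984, 0.1338, -0.0059]
tool_rot: [0.001, 0.979, 0.205, -0.003]
contact_force: [-11.2, -4.2, 13.1]
gripper_width: -0.002
grasp_force: 0.0
```

```bash
python3 pk2.py
```

```text
TCP [-46.8  -1.3] -0.0059 F [-11.2  -4.2  13.1] t 26.6
x [-54.2  11.4] front edge [(-10, np.float64(11.4)), (0, np.float64(11.4)), (10, np.float64(11.4)), (20, np.float64(11.4)), (30, np.float64(11.4))] slope [-1.8  -0.56] 34731
```

Emit:
send_rows(deltas="0.001 0 0 0; 0.002 0 0 0; 0.003 0 0 0; 0.003 0 0 0")

```text
t: 27.05
eef_pos: [0.4996, 0.1342, -0.0057]
tool_rot: [0.002, 0.979, 0.205, -0.004]
contact_force: [-12.9, -5.5, 15.5]
gripper_width: 0.001
grasp_force: 2.4
```

```bash
python3 pk2.py; python3 tilt.py .5286 .1484|tail -2
```

```text
TCP [-45.5  -1.4] -0.0057 F [-12.9  -5.5  15.5] t 27.05
x [-52.6  13.5] front edge [(-10, np.float64(13.5)), (0, np.float64(13.5)), (10, np.float64(13.5)), (20, np.float64(13.4)), (30, np.float64(13.4))] slope [-2.4  -0.77] 35115
side 353 slope deg x,y [-4.03 -0.9 ] z 70.5 xmax,ymin,ymax 27.0 [-33.7  43.4] (array([518.4, 155.1]), array([81.7, 81.4]), 8.5)
top 106 slope deg x,y [-5.58 -3.95] z 71.5 xmax,ymin,ymax 28.0 [23.4 41.1] (array([506.9, 177.3]), array([71.6, 28. ]), 28.0)
```

Emit:
send_rows(deltas="-0.004 0 0 0; -0.009 0 0 0; -0.012 0 -0.005 0; -0.012 0 -0.009 0; -0.012 0 -0.009 0")

```text
t: 27.75
eef_pos: [0.4938, 0.1321, 0.0044]
tool_rot: [-0.0, 0.979, 0.205, 0.001]
contact_force: [-0.2, 0.6, -0.4]
gripper_width: -0.003
grasp_force: 0.0
```

```bash
python3 pk2.py; python3 tilt.py .5286 .1484|tail -2;  python3 go.py -45 -1 0.004 -90
```

```text
TCP [-51.7  -1. ] 0.0044 F [-0.2  0.6 -0.4] t 27.75
x [-55.2   8.5] front edge [(-10, np.float64(8.5)), (0, np.float64(8.5)), (10, np.float64(8.5)), (20, np.float64(8.5)), (30, np.float64(8.5))] slope [-2.22  0.48] 29580
side 383 slope deg x,y [-0.48 -0.77] z 68.9 xmax,ymin,ymax 21.3 [-33.5  43.5] (array([515.7, 147.3]), array([67.9, 83.1]), 23.7)
top 105 slope deg x,y [-1.6  -5.98] z 70.8 xmax,ymin,ymax 23.1 [23.5 40.9] (array([503.9, 176.9]), array([67., 27.]), 25.5)
tcp dock [-52.5  -0.9] 0.0035 psi now -89.98 -> delta [ 0.0075  0.0001 -0.0005] spin 0.02 force [ 1.2  0.1 -0.1]
```

Emit:
send_rows(deltas="0.0025 0 0 0; 0.0045 0 0.0015 0; 0.0065 0 0.003 0; 0.0085 0 0.0045 0; 0.0105 0 0.006 0")

```text
t: 28.45
eef_pos: [0.5002, 0.1347, -0.0033]
tool_rot: [0.001, 0.979, 0.205, -0.002]
contact_force: [-8.8, -3.4, 6.0]
gripper_width: -0.003
grasp_force: 1.2
```

```bash
python3 pk2.py; python3 tilt.py .5286 .1484|tail -2|cut -c1-60
```

```text
TCP [-44.8  -1.2] -0.0033 F [-8.8 -3.4  6. ] t 28.45
x [-52.2  13.5] front edge [(-10, np.float64(13.6)), (0, np.float64(13.6)), (10, np.float64(13.5)), (20, np.float64(13.4)), (30, np.float64(13.4))] slope [-2.59 -0.43] 33118
side 358 slope deg x,y [-4.62 -1.1 ] z 70.6 xmax,ymin,ymax 2
top 100 slope deg x,y [-4.08 -4.47] z 71.2 xmax,ymin,ymax 28
```

Emit:
send_rows(deltas="0.0015 0 0 0; 0.003 0 0 0; 0.0045 0 0 0; 0.006 0 0 0")

```text
t: 29.05
eef_pos: [0.5051, 0.1368, -0.0035]
tool_rot: [0.001, 0.979, 0.205, -0.003]
contact_force: [-6.7, -3.1, 2.7]
gripper_width: -0.001
grasp_force: 1.4
```

```bash
python3 pk2.py; python3 tilt.py .5286 .1484|tail -2|cut -c1-60
```

```text
TCP [-39.4  -1.2] -0.0035 F [-6.7 -3.1  2.7] t 29.05
x [-46.7  19. ] front edge [(-10, np.float64(19.2)), (0, np.float64(19.1)), (10, np.float64(19.0)), (20, np.float64(18.9)), (30, np.float64(18.8))] slope [-2.52 -0.47] 33285
side 346 slope deg x,y [-4.15 -0.7 ] z 70.9 xmax,ymin,ymax 3
top 90 slope deg x,y [-5.44 -2.6 ] z 70.8 xmax,ymin,ymax 33.
```

Emit:
send_rows(deltas="-0.004 0 0 0; -0.009 0 0 0; -0.014 0 0 0; -0.014 0 -0.03 0; -0.014 0 -0.07 0")

```text
t: 29.75
eef_pos: [0.4936, 0.1323, 0.0669]
tool_rot: [-0.0, 0.979, 0.205, -0.002]
contact_force: [0.2, -0.3, 1.2]
gripper_width: -0.001
grasp_force: 0.0
```

Emit:
send_rows(deltas="0 0 -0.04 -8.5; 0 0 -0.06 -17; 0.01 0 -0.06 -25.5; 0.02 0 -0.06 -34; 0.03 0 -0.06 -42.5", claw=1)

```text
t: 30.25
eef_pos: [0.5233, 0.1448, 0.1281]
tool_rot: [0.0, 0.837, 0.548, 0.001]
contact_force: [-0.2, -0.4, -0.0]
gripper_width: 0.847
grasp_force: 0.0
```

```bash
cat > pm.py <<'E'
from go import *
P=cloud(snap('wrist'));z=P[...,2]
a=np.radians(YAW);M=np.array([[np.cos(a),np.sin(a)],[-np.sin(a),np.cos(a)]])
D=(P[...,:2]-C)@M.T*1e3
m=(abs(D[...,1])<43)&(D[...,0]>-60)&(D[...,0]<30)&(z>.062)&(z<.075)
k,s,an,_=rect(P,m);print('pack',dock(np.array(k)/1e3),s,an,'x',np.percentile(D[m][:,0],[1,99]))
m=(abs(D[...,1])<38)&(D[...,0]>15)&(D[...,0]<70)&(z>.040)&(z<.052);print('block',np.percentile(D[m][:,0],[1,50,99]))
m=(abs(D[...,0])<12)&(D[...,1]<-35)&(D[...,1]>-62)&(z>.01);print('catch',[(y,round(np.percentile(z[m&(abs(D[...,1]-y)<1)],90)*1e3) if (m&(abs(D[...,1]-y)<1)).sum()>3 else None) for y in range(-60,-34,2)])
E
python3 pm.py; python3 go.py 10 0 0.06 0
```

```text
pack [-7.1583003   1.59960521] [44.3 79.8] 23.7 x [-28.34379456  14.81443317]
block [23.33314584 36.17839399 48.61642144]
catch [(-60, 33), (-58, 33), (-56, 33), (-54, 33), (-52, 214), (-50, 216), (-48, 216), (-46, 204), (-44, 204), (-42, 204), (-40, 205), (-38, 209), (-36, 202)]
tcp dock [-17.9  -1.1] 0.1281 psi now -46.75 -> delta [0.0209 0.0182 0.0682] spin -46.75 force [2.8 0.8 0.2]
```

Emit:
send_rows(deltas="0.004 0.0036 0 -8.5; 0.008 0.007 0 -17; 0.012 0.011 0 -25.5; 0.017 0.015 0 -34; 0.021 0.0183 0 -42.5")

```text
t: 30.8
eef_pos: [0.548, 0.1566, 0.1276]
tool_rot: [0.0, 0.582, 0.813, 0.0]
contact_force: [-0.1, -0.1, 0.6]
gripper_width: 0.998
grasp_force: 0.0
```

Emit:
send_rows(deltas="0 0 0.02 -4.2; 0 0 0.04 -4.2; 0 0 0.06 -4.2; 0 0 0.072 -4.2; 0 0 0.072 -4.2")

```text
t: 31.3
eef_pos: [0.5466, 0.156, 0.0541]
tool_rot: [-0.001, 0.554, 0.833, -0.001]
contact_force: [-0.5, -0.2, -0.1]
gripper_width: 0.998
grasp_force: 0.0
```

```bash
python3 go.py 10.2 0 -0.002 0
python3 - <<'E'
from go import *
o=bot.get_obs();T=np.array(o['eef_pos']);w=o['tool_rot'];r=R.from_quat([w[1],w[2],w[3],w[0]]).as_matrix()
P=cloud(snap('wrist'));L=(P-T)@r*1e3;h=-L[...,2];m=(h>32)&(h<58)&(abs(L[...,0])<14)
for s in(-1,1):
    k=m&(s*L[...,1]>30)&(s*L[...,1]<60);print(s,np.percentile(s*L[k][:,1],[1,3]))
E
python3 pm.py
```

```text
tcp dock [ 6.3 -0.2] 0.0541 psi now -0.85 -> delta [0.0003 0.0041 0.0561] spin -0.85 force [-0.5 -0.2 -0.1]
-1 [42.46721078 42.56942821]
1 [42.06112011 42.17126353]
pack [-7.33000638  1.45636757] [43.8 80.3] 23.6 x [-28.37024361  14.49070949]
block [23.1002526  35.46989658 48.50545592]
catch [(-60, None), (-58, None), (-56, None), (-54, None), (-52, None), (-50, None), (-48, None), (-46, None), (-44, None), (-42, None), (-40, None), (-38, 67), (-36, 68)]
```

Emit:
send_rows(deltas="0.0003 0.0041 0 -0.85; 0.0003 0.0041 0.01 -0.85; 0.0003 0.0041 0.025 -0.85; 0.0003 0.0041 0.04 -0.85; 0.0003 0.0041 0.05 -0.85")

```text
t: 31.9
eef_pos: [0.5504, 0.1579, 0.0033]
tool_rot: [-0.001, 0.547, 0.837, -0.001]
contact_force: [0.0, 0.1, -0.2]
gripper_width: 1.002
grasp_force: 0.0
```

Emit:
send_rows(deltas="0 0 0.004 0; 0 0 0.007 0; 0 0.001 0.007 0; 0 0.003 0.007 0; 0 0.005 0.007 0")

```text
t: 32.4
eef_pos: [0.5539, 0.1594, -0.0015]
tool_rot: [-0.001, 0.547, 0.837, -0.002]
contact_force: [-9.4, -3.7, 8.8]
gripper_width: 1.0
grasp_force: 5.4
```

```bash
python3 pk.py 44; python3 go.py 14 0 -0.002 0
```

```text
pack dock [-6.9 14.2] [44.9 55.1] angle 23.8 slope [-0.92 -1.75] xr [-27.4  15.1] ymax 41.2
TCP [14.2 -0. ] -0.0015 psi 0.06 F [-9.4 -3.7  8.8] t 32.4
tcp dock [14.3 -0. ] -0.0015 psi now 0.07 -> delta [ 0.     -0.0003  0.0005] spin 0.07 force [-7.7 -2.5  5.5]
```

Emit:
send_rows(deltas="0 0.0015 0 0; 0 0.003 0 0; 0 0.0045 0 0; 0 0.006 0 0; 0 0.0075 0 0")

```text
t: 32.95
eef_pos: [0.5602, 0.1621, -0.0016]
tool_rot: [-0.001, 0.547, 0.837, -0.003]
contact_force: [-9.0, -3.5, 5.9]
gripper_width: 1.002
grasp_force: 4.5
```

```bash
python3 pk.py 44
```

```text
pack dock [ 0.2 14. ] [44.6 55.3] angle 23.7 slope [-0.91 -1.7 ] xr [-20.4  22.1] ymax 41.2
TCP [21.2 -0.1] -0.0016 psi 0.07 F [-9.  -3.5  5.9] t 32.95
```

Emit:
send_rows(deltas="0 0.001 0 0; 0 0.002 0 0; 0 0.003 0 0; 0 0.004 0 0; 0 0.004 0 0")

```text
t: 33.5
eef_pos: [0.5606, 0.1623, -0.002]
tool_rot: [-0.002, 0.547, 0.837, -0.006]
contact_force: [-17.8, -8.2, 15.6]
gripper_width: 0.999
grasp_force: 9.3
```

```bash
python3 pk.py 44
```

```text
pack dock [ 0.8 14.1] [44.5 55.2] angle 23.8 slope [-0.88 -1.81] xr [-19.8  22.8] ymax 41.3
TCP [21.6 -0.1] -0.002 psi 0.07 F [-17.8  -8.2  15.6] t 33.5
```

Emit:
send_rows(deltas="0 -0.004 0 0; 0 -0.0075 0 0; 0 -0.0075 -0.03 0; 0 -0.0075 -0.07 0; 0 -0.0075 -0.11 0")

```text
t: 34.05
eef_pos: [0.5601, 0.1623, 0.1101]
tool_rot: [0.0, 0.547, 0.837, 0.001]
contact_force: [1.4, 0.7, -0.5]
gripper_width: 1.005
grasp_force: 0.0
```

Emit:
send_rows(deltas="0 0 -0.02 0; 0.02 -0.012 -0.02 0; 0.04 -0.024 -0.02 0; 0.06 -0.036 -0.02 0; 0.08 -0.043 -0.02 0", claw=0)

```text
t: 34.55
eef_pos: [0.488, 0.2187, 0.1292]
tool_rot: [0.001, 0.547, 0.837, 0.001]
contact_force: [0.6, 0.3, -0.1]
gripper_width: 0.14
grasp_force: 0.0
```

```bash
cat > fin.py <<'E'
from go import *
a=np.radians(YAW);M=np.array([[np.cos(a),np.sin(a)],[-np.sin(a),np.cos(a)]])
for n in('top','side','wrist'):
    P=cloud(snap(n));z=P[...,2];D=(P[...,:2]-C)@M.T*1e3
    m=(abs(D[...,1])<44)&(abs(D[...,0])<40)&(z>.0635)&(z<.073)
    if m.sum()>50: k,s,an,_=rect(P,m);print(n,'pack',np.round(dock(np.array(k)/1e3),1),s,an)
    print('  rocker',[(x,round(np.percentile(z[(abs(D[...,0]-x)<2)&(abs(D[...,1]-84)<6)&(z<.09)]*1e3,50),1) if ((abs(D[...,0]-x)<2)&(abs(D[...,1]-84)<6)&(z<.09)).sum()>1 else None) for x in range(-28,16,4)])
E
python3 fin.py; python3 go.py -26 84 0.08 0
```

```text
top pack [-11.   35.3] [35.7 17.4] 62.6
  rocker [(-28, None), (-24, None), (-20, None), (-16, None), (-12, None), (-8, None), (-4, None), (0, None), (4, None), (8, None), (12, None)]
side pack [0.2 3.8] [44.5 80.2] 23.8
  rocker [(-28, np.float64(60.8)), (-24, np.float64(63.2)), (-20, np.float64(71.6)), (-16, np.float64(73.9)), (-12, np.float64(72.9)), (-8, np.float64(71.5)), (-4, np.float64(70.5)), (0, np.float64(69.4)), (4, np.float64(70.0)), (8, np.float64(68.5)), (12, np.float64(65.9))]
wrist pack [2.8 0.9] [29.6 88.7] 4.3
  rocker [(-28, np.float64(61.0)), (-24, np.float64(62.0)), (-20, np.float64(69.1)), (-16, np.float64(73.1)), (-12, np.float64(71.8)), (-8, np.float64(70.5)), (-4, np.float64(69.3)), (0, np.float64(68.6)), (4, np.float64(68.0)), (8, np.float64(67.5)), (12, np.float64(64.3))]
tcp dock [-21.8  81.3] 0.1293 psi now 0.23 -> delta [ 0.0027 -0.0042  0.0493] spin 0.23 force [ 1.  -0.8 -0. ]
```

Emit:
send_rows(deltas="0.0027 -0.002 0.01 0; 0.0027 -0.002 0.025 0; 0.0027 -0.002 0.04 0; 0.0027 -0.002 0.05 0; 0.0027 -0.002 0.056 0")

```text
t: 35.2
eef_pos: [0.4847, 0.219, 0.0706]
tool_rot: [-0.001, 0.547, 0.837, -0.001]
contact_force: [0.5, -0.5, 0.6]
gripper_width: -0.001
grasp_force: 0.0
```

Emit:
send_rows(deltas="0 0 0.004 0; 0 0 0.008 0; 0 0 0.011 0; 0 0 0.013 0; 0 0 0.015 0")

```text
t: 35.7
eef_pos: [0.4849, 0.2195, 0.0576]
tool_rot: [-0.0, 0.547, 0.837, -0.0]
contact_force: [-2.1, -1.2, 4.0]
gripper_width: -0.0
grasp_force: 2.0
```

Emit:
send_rows(deltas="0 0 0.0015 0; 0 0 0.003 0; 0 0 0.0045 0; 0 0 0.005 0")

```text
t: 36.1
eef_pos: [0.4853, 0.2197, 0.0537]
tool_rot: [0.001, 0.547, 0.837, -0.0]
contact_force: [-7.3, -4.9, 22.2]
gripper_width: 0.001
grasp_force: 11.2
```

Emit:
send_rows(deltas="0 0 -0.02 0; 0 0 -0.06 0; 0 -0.03 -0.1 0; 0 -0.07 -0.13 0; 0 -0.1 -0.13 0")

```text
t: 36.6
eef_pos: [0.3946, 0.1808, 0.1856]
tool_rot: [0.002, 0.547, 0.837, 0.003]
contact_force: [0.2, -0.5, -0.6]
gripper_width: -0.0
grasp_force: 0.0
```

```bash
python3 fin.py
python3 - <<'E'
from h import *
p=snap('side')
for q in['mug','torch','solder_reel']: lm(p,q)
print(bot.get_obs()['contact_force'])
E
```

```text
rocker [(-28, None), (-24, None), (-20, None), (-16, None), (-12, None), (-8, None), (-4, None), (0, None), (4, None), (8, None), (12, None)]
side pack [-0.   3.4] [44.4 80.8] 23.1
  rocker [(-28, np.float64(61.8)), (-24, np.float64(63.8)), (-20, np.float64(68.5)), (-16, np.float64(69.3)), (-12, np.float64(69.6)), (-8, np.float64(69.6)), (-4, np.float64(71.4)), (0, np.float64(71.4)), (4, np.float64(73.4)), (8, np.float64(74.3)), (12, None)]
wrist pack [0.5 2.3] [44.6 79.1] 23.7
  rocker [(-28, np.float64(60.9)), (-24, np.float64(62.2)), (-20, np.float64(66.4)), (-16, np.float64(68.1)), (-12, np.float64(68.5)), (-8, np.float64(68.8)), (-4, np.float64(69.5)), (0, np.float64(70.8)), (4, np.float64(72.2)), (8, np.float64(73.1)), (12, None)]
mug [ 0.4328 -0.0292  0.0023] 0.78
torch [ 0.5226  0.0509 -0.0021] 0.9
solder_reel [0.401  0.2357 0.0049] 0.96
[0.14736174 0.13416141 0.07496126]
```

```bash
python3 -c "
from station import bot;print(bot.hand_in())"
```

```text
the job is handed in; nothing more can be done
None
```

The pack is in the dock, pushed against the back stop and still there after I let go, and the charger is switched on; the job was handed in after about 37 s. The pack did not slide flat all the way: it rocked about 4° during part of the push, because the finger knuckles touched it too high. It also twisted about 8° at one point before I straightened it. The gripper touched the charger housing with under 30 N. I did not see the catch itself and am inferring it from the pack's position. The mug, torch and reel are still standing within a few millimetres of where they were.

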